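# Clamp a torque-sensor barrel in its sprung-bar fixture

## Robot

A 7-joint arm with a two-finger parallel gripper is mounted at the origin on the work surface. World frame = base frame: x ahead of the robot, y to its left, z up, the work surface at z = 0. Lengths are in m, angles in rad, forces in N, time in s.
With the tool pointing down it reaches from about 0.4 to 0.85 m from the base axis. Payload 10.4 kg.
Tool frame: the origin (TCP) lies at the very end of the fingers, on their centre line; the grasp point (between the pads) lies 19 mm behind it (manip.grip_depth is the distance from the TCP to the grasp point, in m); z points along the fingers, y is the direction in which the jaws open and shut (so a half turn about z gives the same grasp; the last joint's range is limited). The gripper opens to 85 mm and grips with 20 to 120 N. Pads are 22 mm wide; open, the fingers measure 114 mm over their backs; the gripper's body (76 mm by 85 mm) begins 54 mm behind the grasp point. The pads swing forward as they close: fully open they stand 13 mm farther back than shut.
Start: joints at [-1.37, 0.332, -0.065, 1.46, 0.022, 1.35, -0.088], TCP at [0.139, 0.609, 0.231] pointing down, gripper open.
Joint ranges: [-2.6, 2.6], [-0.5, 2.12], [-1.47, 1.34], [0.16, 2.42], [-1.27, 4.41], [0.06, 2.06], [-2.6, 2.6]. Speed limits (rad/s): [2.22, 2.22, 2.79, 2.79, 3.14, 3.14, 3.14].

## Interface

Orientations are given as a unit quaternion [x, y, z, w].
In Python, from workcell import manip gives the robot as it stands.
- The arm moves only by the tool step_arm, never from a script. Its argument "motion" is a list of rows, each a list of 6 numbers: the shift along the tool's x, y, z in mm, then the turn, a rotation vector about the tool's x, y, z in degrees. A call has 1 to 20 rows; each row shifts and turns the pose as measured when the row begins, along the tool's axes as they then stand; what a row does not reach is not made up. A row lasts 1/8 s, in which the tool goes at most 62.5 mm and 10.7 degrees, less where a joint would pass 70% of its speed; a pose out of reach is approached as far as the arm can. A call with a gripper value outside its range is refused whole. "jaw" is the finger opening in mm, from 0 to 85.4, set as the call begins (left out, the last holds). The fingers move at their own pace and stop on an object; "force" is the grip in N (left out, the last holds). Time passes only in rows, so rows that do not move let the fingers close. It gives the time, the measured TCP pose, the force and the opening at its end, in the units of the state.
- manip.get_obs(): the state, without advancing time (a new reading comes with each control period).
- manip.camera(name): name is "scene" or "top" or "wrist"; returns the picture (400x640x3 uint8, blue, green, red); there is no depth.
- manip.camera_info(name): a dict with "camera_matrix" (3x3 intrinsics, pixels), "R" (3x3) and "t" (3): a world point X has camera coordinates R X + t. Camera axes: x right, y down, z forward; pixel columns grow to the right and rows downward; lengths in m; the calibration is good to about 2 mm. A picture is of the moment at which its call begins: read the wrist's pose just before it. camera_info takes no time and is no camera call; for the wrist camera it gives the pose at the moment of the call.
- manip.hand_in(): hands the job in, once; it reports no verdict.
The state is a dict: "clock": time; "joint_pos": joint angles; "joint_velocities": joint speeds; "tau": joint torques, N m; "position": TCP position; "ee_rot": TCP orientation; "ft_force": force on the tool from outside, world axes, zero at the start; "torque": the same for the moment, N m; "grip_width": opening from 0.0 (shut) to 1.0 (fully open).
Only numpy, scipy, OpenCV 4.12 (cv2) and the standard library are available. Lean on these libraries where they do the work, as an engineer would, in place of code of your own. Each camera call takes 0.05 s, during which the arm holds its last target.

## Task

Load the torque-sensor barrel into the clamp fixture: lift the sprung clamp bar clear of its guide cheeks and turn it aside, lay the barrel in the two V-blocks and gently slide it along until its end is fully home against the end stop, then bring the bar back over the barrel and lower it gently between its cheeks so that the spring holds the barrel. Never jam the barrel against the stop, let the bar snap down or press it hard onto the barrel, and leave the other things on the bench as they are.

Things in the scene. Friction and masses are not known exactly. Their poses are not given: they have to be found in the camera images.
- fixture: Aluminium base plate bolted to the bench, x -40 to +115, y -95 to +95 mm, 10 mm thick, carrying two V-blocks, an end stop, cheeks and a post with a sprung clamp bar. Origin on the bench under the middle of the seated barrel. Local y is the V-blocks' axis, +y towards the end stop, +x towards the post, z up. A seated barrel lies along y with its axis 50 mm above the bench
- vblocks (a point): Middle point of the axis of a seated barrel, 50 mm above the fixture's origin. The two steel V-blocks (90-degree V, each 14 mm thick, about 50 mm wide, top 49 mm above the bench) stand at fixture y = -38 and +38 mm: 62 mm are free between them for the fingers, down to the base plate
- post_axis (a point): Point on the vertical axis of the bar's round steel post, at fixture x = +82, y = 0 mm, 78 mm above the bench (top of the post when the bar is down). The post slides up and turns, with the bar, in a fixed sleeve
- cheeks: Two dark steel guide cheeks beside the bar near the post: fixture x 55 to 67 mm, inner faces at y = -9.5 and +9.5 mm, top 86 mm above the bench. They keep the bar from turning until it is lifted more than 24 mm. Origin and axes are the fixture's
- end_stop: Steel block at the +y end of the fixture, 36 mm wide, 12 mm thick, top 62 mm above the bench. Origin: middle of its flat face that meets the barrel's end, on the barrel's axis (50 mm above the bench). Axes as the fixture's; the barrel comes from the -y side. When home, the barrel's centre lies 75 mm from here at y = -75 mm
- clamp_bar: Flat steel bar, 132 x 16 x 12 mm, on the post. Origin: on the post's axis at the height of the bar's underside (62 mm above the bench when down with nothing under it). The bar runs along its local -x to a round grey plastic upright knob whose axis is 130 mm from the origin; the knob is 18 mm in diameter and 40 mm tall, standing on the bar's top (12 to 52 mm above the underside). A brass screw foot 18 mm across is under it, 82 mm from the origin
- knob (a point): Point on the axis of the clamp bar's grey knob, 26 mm above the bar's top and 14 mm below the knob's top: where to grip it. It can be lifted by gripping it from above, and, being round and smooth, may turn or creep a few mm in the fingers
- clamp_lift (a joint): How far the bar is lifted with its post, m: 0 fully down with nothing under it, 0.045 at the top stop. On a seated barrel it bears somewhere between about 0.005 and 0.018: its screw foot stands 2 to 12 mm below the bar's underside, set differently each time and not measured. Spring and weight pull down with 8 N at 0, 15 N at 0.045; it does not stay up, and let go it snaps down
- clamp_swing (a joint): Angle of the bar about the post, rad, counter-clockwise from above: 0 with the bar across the barrel's place (along the fixture's -x), 1.57 turned aside parallel to the barrel axis (along the fixture's -y); stops at -0.08 and 1.9. Light friction keeps it where it is left. Between the cheeks it has 0.05 rad of play either way; farther off, the bar comes down on the cheeks' tops
- barrel: Torque-sensor barrel: plain aluminium cylinder 36 mm in diameter and 110 mm long with a 20 mm diameter steel stub 20 mm long at each end (150 mm over all), both ends alike, 0.28 to 0.56 kg. Origin at its centre, on its axis; local y along its axis. It starts lying on the storage rest, its axis 34 mm above the bench. It may go in either way round and rolled any way
- rest: Grey plastic storage rest, 80 x 130 x 6 mm base with two low V supports (14 mm thick, at y = -40 and +40 mm) in which the barrel starts, along the rest's local y. Origin under its centre on the bench
- collar: Bystander: steel ring, 36 mm outside diameter, 16 mm high, origin under its centre
- hub: Bystander: dark steel flanged hub, 52 mm diameter, 34 mm high, origin under its centre
- wrench: Bystander: wrench lying flat
- driver: Bystander: screwdriver lying flat
- grease: Bystander: closed white jar, 48 mm diameter, 60 mm high, origin under its centre
- weight: Bystander: brass weight, 44 mm diameter, 46 mm high, origin under its centre
- sample: Bystander: upright steel round, 22 mm diameter, 50 mm high, origin under its centre
Mind the look-alikes: they are no part of the job. What is shaped like the barrel but turquoise is not meant.

How it is judged:
On the way, in this order (a step that is already met when the one before it is completed fails the run):
1. the bar is turned aside with the barrel not yet in the fixture (value of joint clamp_swing above 1.1 rad and horizontal distance between barrel and fixture above 0.05 m), for 0.2 s.
2. the barrel lies in the V-blocks, home against the end stop, with the bar still aside (y of barrel in the frame of end_stop above -0.0768 m and x of barrel in the frame of end_stop between -0.003 and 0.003 m and z of barrel in the frame of end_stop between -0.003 and 0.003 m and angle between the y axis of barrel and the y axis of fixture, either way round below 0.06 rad and value of joint clamp_swing above 0.6 rad), for 0.2 s.
At the end, for the whole second after the job is handed in: The barrel lies in both V-blocks (within 3 mm of their axis and 0.06 rad), its end within 1.8 mm of the end stop; the bar is across it between the cheeks (within 0.08 rad), down on the barrel (lift 3 to 20.5 mm) and pressing on it with more than 4 N; everything at rest and let go (y of barrel in the frame of end_stop above -0.0768 m and x of barrel in the frame of end_stop between -0.003 and 0.003 m and z of barrel in the frame of end_stop between -0.003 and 0.003 m and angle between the y axis of barrel and the y axis of fixture, either way round below 0.06 rad and value of joint clamp_swing between -0.081 and 0.08 rad and value of joint clamp_lift between 0.003 and 0.0205 m and linear speed of barrel below 0.01 m/s and contact force between clamp_bar and barrel above 4 N); the robot touches nothing.
It fails at once if the barrel is jammed against the end stop (over 20 N) (contact force between barrel and end_stop above 20 N).
It fails at once if the bar snaps or is pressed onto the barrel (over 20 N) (contact force between clamp_bar and barrel above 20 N).
It fails at once if the bar snaps down over the barrel's place (faster than 0.08 m/s) (velocity of joint clamp_lift below -0.08 m/s and value of joint clamp_swing below 0.6 rad).
It fails at once if another loose thing on the bench is disturbed (moved over 20 mm) (distance of any of collar, hub, wrench, driver, grease, weight, sample from where it was at the start of the episode above 0.02 m).
It also fails if it takes over 72 s, if anything falls off the work surface, if the arm or the gripper's body presses on something with over 40 N, if the wrist force passes 120 N, or if a joint passes its speed limit or range.

## Working session

There is one attempt and no reset: what is moved stays moved. The work goes in short steps, Python scripts to look and compute and a tool call to move; the robot and the scene stay as the last step left them, time stands still between calls to the robot, and variables do not carry over. Pictures are saved under pics/ and viewed, and the job is handed in when it is done.

Besides the shell and the picture viewer there is one more tool, called after "Call:" as a command line: name --pt "numbers of a row" for each row, then --argument value for the rest. step_arm: Moves the arm, as the interface text tells. Its arguments: {"type":"object","properties":{"motion":{"type":"array"},"jaw":{"type":"number"},"force":{"type":"number"}},"required":["motion"]}

```bash
ls; mkdir -p pics; cat > h.py <<'E'
import numpy as np,cv2
from workcell import manip
def ray(info,uv):
    K=np.array(info["camera_matrix"]);R=np.array(info["R"]);t=np.array(info["t"])
    d=R.T@np.linalg.inv(K)@np.array([uv[0],uv[1],1.0]);return -R.T@t,d
def onplane(info,uv,z):
    c,d=ray(info,uv);return c+d*(z-c[2])/d[2]
def proj(info,X):
    K=np.array(info["camera_matrix"]);p=K@(np.array(info["R"])@np.array(X)+np.array(info["t"]));return p[:2]/p[2]
def tri(i1,u1,i2,u2):
    A=[];b=[]
    M=np.zeros((3,3));v=np.zeros(3)
    for i,u in((i1,u1),(i2,u2)):
        c,d=ray(i,u);d/=np.linalg.norm(d);P=np.eye(3)-np.outer(d,d);M+=P;v+=P@c
    return np.linalg.solve(M,v)
E
python3 - <<'E'
from h import *
for n in("scene","top","wrist"):
    i=manip.camera_info(n);cv2.imwrite(f"pics/{n}0.png",manip.camera(n));print(n,{k:np.round(np.array(v),3).tolist() for k,v in i.items()if k in("camera_matrix","R","t")})
o=manip.get_obs();print(o)
E
```

```text
pics
scene {'camera_matrix': [[451.83, 0.0, 319.284], [0.0, 451.83, 208.055], [0.0, 0.0, 1.0]], 'R': [[0.134, 0.991, 0.013], [0.674, -0.081, -0.734], [-0.726, 0.107, -0.679]], 't': [-0.07, -0.302, 1.631]}
top {'camera_matrix': [[518.108, 0.0, 318.894], [0.0, 518.108, 197.925], [0.0, 0.0, 1.0]], 'R': [[0.003, -1.0, -0.022], [-0.999, -0.002, -0.043], [0.043, 0.022, -0.999]], 't': [-0.002, 0.56, 1.421]}
wrist {'camera_matrix': [[302.844, 0.0, 316.92], [0.0, 302.844, 200.978], [0.0, 0.0, 1.0]], 'R': [[0.223, 0.975, -0.002], [0.929, -0.212, 0.303], [0.295, -0.069, -0.953]], 't': [-0.623, -0.038, 0.381]}
{'clock': 0.15, 'joint_pos': array([-1.3696163 ,  0.33276325, -0.06470724,  1.46069215,  0.02159323,
        1.34990889, -0.08850621]), 'joint_velocities': array([-1.59108353e-05, -3.65887350e-03, -1.26913223e-03, -2.55218344e-03,
        1.22188799e-03, -1.19484913e-04, -8.87457788e-04]), 'tau': array([ 3.30395824e-04, -6.25826454e+01,  4.89831436e-02, -3.91850996e+01,
        1.64356793e-02,  7.56403460e-03, -5.43838860e-05]), 'position': array([0.13863188, 0.60916011, 0.23070275]), 'ee_rot': array([ 1.11649282e-01,  9.93747527e-01, -5.36651047e-04, -4.27629960e-05]), 'ft_force': array([ 0.24834291,  0.25402899, -0.3386267 ]), 'torque': array([-0.032864  ,  0.0094891 , -0.03966675]), 'grip_width': 1.004134734071516}
```

View pics/top0.png

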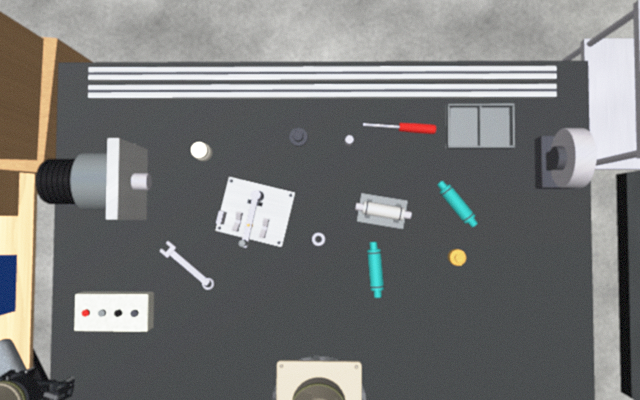

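View pics/scene0.png

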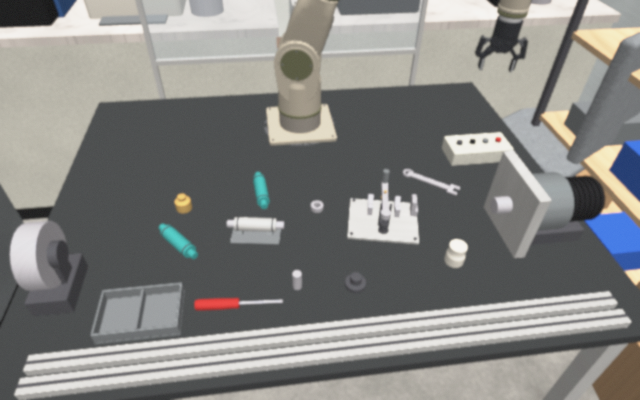

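View pics/wrist0.png

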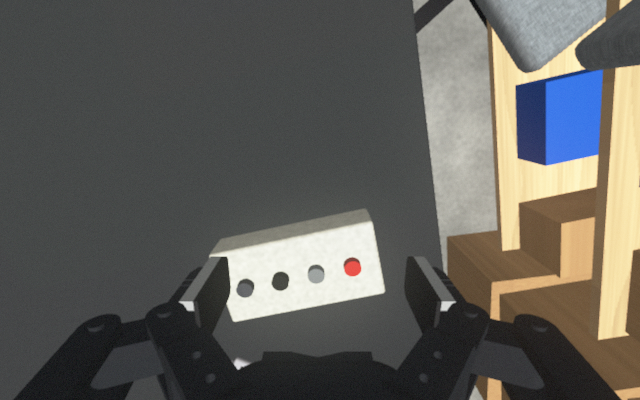

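```bash
python3 - <<'E'
from h import *
im=cv2.imread("pics/top0.png")
cv2.imwrite("pics/zf.png",cv2.resize(im[165:265,195:325],None,fx=6,fy=6,interpolation=cv2.INTER_CUBIC))
cv2.imwrite("pics/zb.png",cv2.resize(im[180:240,340:430],None,fx=8,fy=8,interpolation=cv2.INTER_CUBIC))
g=im.min(axis=2)
m=(g>150).astype(np.uint8);m[:165]=0;m[265:]=0;m[:,:195]=0;m[:,305:]=0
c=max(cv2.findContours(m,0,2)[0],key=cv2.contourArea)
i=manip.camera_info("top")
r=cv2.minAreaRect(c);b=cv2.boxPoints(r)
print(r,b); P=np.array([onplane(i,p,0.01) for p in b]);print(P.round(4));print(np.linalg.norm(np.diff(P,axis=0),axis=1))
E
```

```text
((253.14706420898438, 215.41177368164062), (69.85025787353516, 65.72715759277344), 14.03624439239502) [[211.29411 238.82355]
 [227.23529 175.05884]
 [295.      192.     ]
 [279.05884 255.76471]]
[[0.4458 0.297  0.01  ]
 [0.6232 0.2545 0.01  ]
 [0.5762 0.0652 0.01  ]
 [0.3998 0.1084 0.01  ]]
[0.18237077 0.19497791 0.18158066]
```

View pics/zf.png

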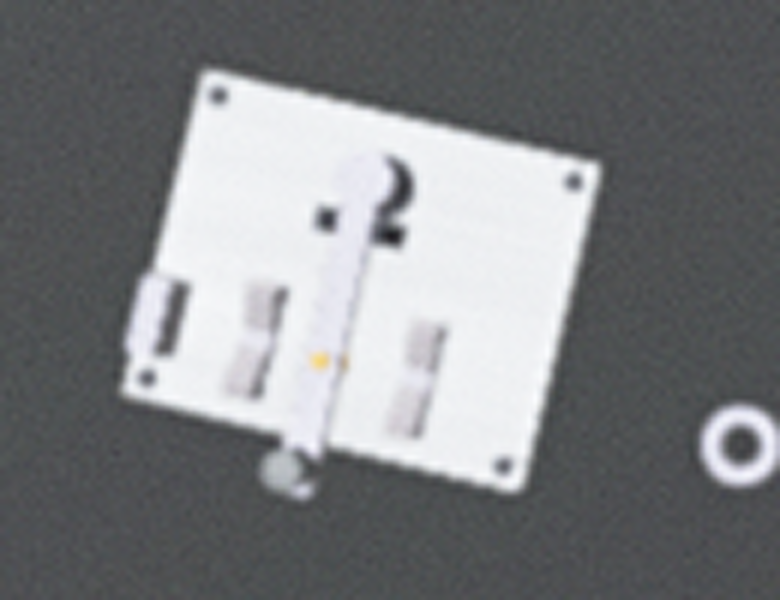

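View pics/zb.png

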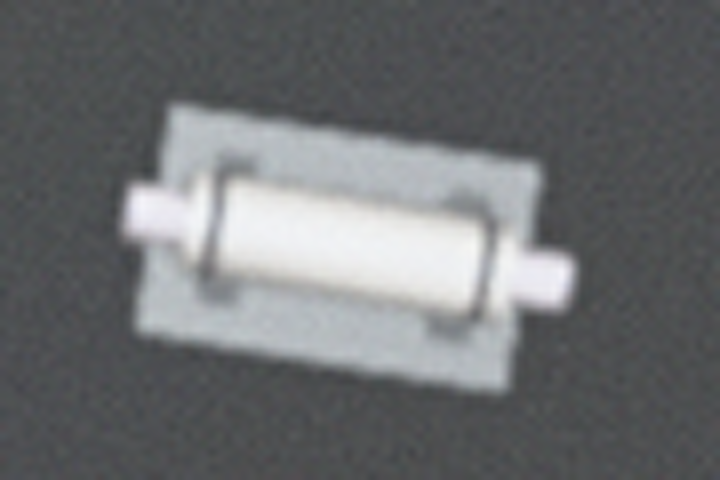

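```bash
python3 - <<'E'
from h import *
i=manip.camera_info("top")
Z=np.array([[203,70],[600,162],[523,492],[122,395]])/6-0.4+np.array([195,165])
P=np.array([onplane(i,p,0.01) for p in Z])
L=np.array([[115,95],[115,-95],[-40,-95],[-40,95]])/1e3
A=L-L.mean(0);B=P[:,:2]-P[:,:2].mean(0)
H=A.T@B;yaw=np.arctan2(H[0,1]-H[1,0],H[0,0]+H[1,1]);c,s=np.cos(yaw),np.sin(yaw);R=np.array([[c,-s],[s,c]])
t=P[:,:2].mean(0)-R@L.mean(0)
print("fix",t,np.degrees(yaw),(L@R.T+t-P[:,:2]).round(4).tolist())
for n,l in dict(knob=(-.048,0),aside=(.082,-.13),stop=(0,.075),post=(.082,0)).items(): print(n,R@l+t)
print("knob px pred top",proj(i,[*(R@[-.048,0]+t),.114]),"seen",np.array([280,470])/6+[194.6,164.6])
print("knob px pred scene",proj(manip.camera_info("scene"),[*(R@[-.048,0]+t),.114]))
b=np.array([[123,212],[575,280]])/8-.44+np.array([340,180])
Q=np.array([onplane(i,p,0.034) for p in b]);print("barrel",Q,Q.mean(0),np.linalg.norm(Q[1]-Q[0]),np.degrees(np.arctan2(*(Q[0]-Q[1])[:2])))
r=np.array([[170,103],[541,163],[508,394],[136,333]])/8-.44+np.array([340,180])
print("rest",np.array([onplane(i,p,0.006) for p in r]).mean(0))
im=cv2.imread("pics/scene0.png");cv2.imwrite("pics/zs.png",cv2.resize(im[150:260,330:440],None,fx=5,fy=5,interpolation=cv2.INTER_CUBIC))
E
```

```text
fix [0.48630322 0.18493457] -13.1364264464451 [[0.0001, 0.0002], [-0.0006, -0.0001], [0.0007, 0.0004], [-0.0001, -0.0006]]
knob [0.4395593  0.19584355]
aside [0.53661226 0.03970027]
stop [0.50334851 0.25797194]
post [0.56615742 0.16629839]
knob px pred top [241.16873957 242.85243558] seen [241.26666667 242.93333333]
knob px pred scene [385.46953587 170.22168092]
barrel [[ 0.53690844 -0.09965348  0.034     ]
 [ 0.51422007 -0.25248403  0.034     ]] [ 0.52556425 -0.17606875  0.034     ] 0.1545054655165086 8.444139182812865
rest [ 0.52536736 -0.17541668  0.006     ]
```

View pics/zs.png

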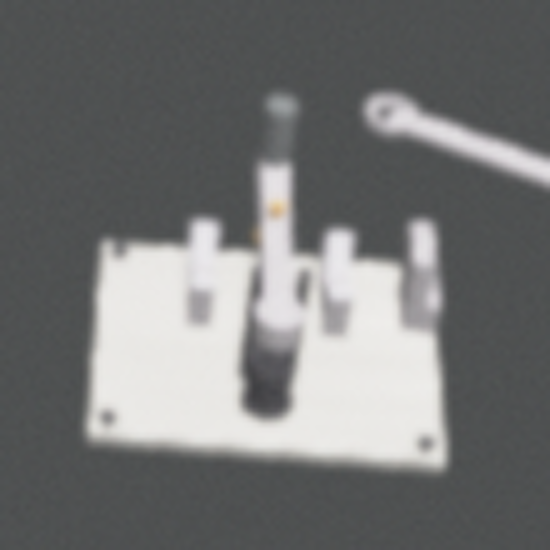

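```bash
cat >> h.py <<'E'
from scipy.spatial.transform import Rotation as Ro
FT=np.array([0.4863,0.1849]);FY=np.radians(-13.14)
def fx(x,y,z): c,s=np.cos(FY),np.sin(FY);return np.array([c*x-s*y+FT[0],s*x+c*y+FT[1],z])
def goto(p,yaw):
    "yaw deg of tool y measured from world y ccw; tool z down"
    o=manip.get_obs();R=Ro.from_quat(o["ee_rot"]);c,s=np.cos(np.radians(yaw)),np.sin(np.radians(yaw))
    T=Ro.from_matrix(np.array([[-c,-s,0],[-s,c,0],[0,0,-1.]]))
    print("t",round(o["clock"],2),"pos",o["position"].round(4),"F",o["ft_force"].round(1),"w",round(float(o["grip_width"]),3),"| shift mm",(R.inv().apply(np.array(p)-o["position"])*1e3).round(1),"turn",np.degrees((R.inv()*T).as_rotvec()).round(1))
E
python3 - <<'E'
from h import *
goto([0.4396,0.1958,0.16],-13.14)
goto([0.4396,0.1958,0.081],-13.14)
E
```

```text
t 0.15 pos [0.1386 0.6092 0.2307] F [ 0.2  0.3 -0.3] w 1.004 | shift mm [-385.2 -336.2   71.1] turn [-0.1  0.   0.3]
t 0.15 pos [0.1386 0.6092 0.2307] F [ 0.2  0.3 -0.3] w 1.004 | shift mm [-385.2 -336.1  150.1] turn [-0.1  0.   0.3]
```

Call:
step_arm --pt "-38 -33 6 0 0 0" --pt "-38 -33 6 0 0 0" --pt "-38 -33 6 0 0 0" --pt "-38 -33 6 0 0 0" --pt "-38 -33 6 0 0 0" --pt "-38 -33 6 0 0 0" --pt "-38 -33 6 0 0 0" --pt "-38 -33 6 0 0 0" --pt "-38 -33 6 0 0 0" --pt "-30 -25 6 0 0 0" --pt "0 0 0 0 0 0" --jaw 60

```text
clock: 1.52
position: [0.4372, 0.1986, 0.1667]
ee_rot: [0.111, 0.994, -0.001, -0.001]
ft_force: [-0.1, 0.3, 0.6]
grip_width: 0.707
```

```bash
python3 - <<'E'
from h import *
goto([0.4396,0.1958,0.16],-13.14)
i=manip.camera_info("wrist");im=manip.camera("wrist");cv2.imwrite("pics/w1.png",im)
print(proj(i,fx(-.048,0,.114)),proj(i,fx(-.048,0,.1)))
E
```

```text
t 1.52 pos [0.4372 0.1986 0.1667] F [-0.1  0.3  0.6] w 0.707 | shift mm [-3.  -2.2  6.7] turn [-0.2 -0.1  0.3]
[315.345107   228.38021461] [315.50287531 221.03784464]
```

View pics/w1.png

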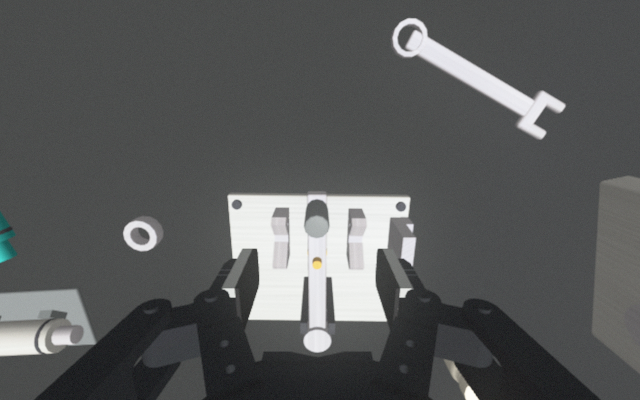

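Call:
step_arm --pt "-3 -2 20 0 0 0" --pt "0 0 22 0 0 0" --pt "0 0 22 0 0 0" --pt "0 0 20 0 0 0" --pt "0 0 0 0 0 0"

```text
clock: 2.2
position: [0.4355, 0.2041, 0.0813]
ee_rot: [0.106, 0.994, 0.0, -0.001]
ft_force: [-0.4, -0.6, -0.2]
grip_width: 0.705
```

```bash
python3 - <<'E'
from h import *
goto([0.4396,0.1958,0.081],-13.14)
E
```

```text
t 2.2 pos [0.4355 0.2041 0.0813] F [-0.4 -0.6 -0.2] w 0.705 | shift mm [-5.8 -7.3  0.3] turn [ 0.  -0.2  1. ]
```

Call:
step_arm --pt "-6 -7 0 0 0 1" --pt "0 0 0 0 0 0"

```text
clock: 2.45
position: [0.4405, 0.1968, 0.0828]
ee_rot: [0.114, 0.993, 0.001, -0.001]
ft_force: [0.4, -0.6, 1.0]
grip_width: 0.707
```

```bash
python3 - <<'E'
from h import *
goto([0.4396,0.1958,0.081],-13.14)
E
```

```text
t 2.45 pos [0.4405 0.1968 0.0828] F [ 0.4 -0.6  1. ] w 0.707 | shift mm [ 0.6 -1.2  1.8] turn [ 0.1 -0.1 -0. ]
```

Call:
step_arm --pt "0 0 2 0 0 0" --pt "0 -1 0 0 0 0" --pt "0 0 0 0 0 0" --pt "0 0 0 0 0 0" --pt "0 0 0 0 0 0" --jaw 8 --force 60

```text
clock: 3.08
position: [0.4408, 0.1961, 0.082]
ee_rot: [0.115, 0.993, 0.002, -0.0]
ft_force: [0.2, -1.3, 0.7]
grip_width: 0.191
```

Call:
step_arm --pt "0 0 -6 0 0 0" --pt "0 0 -6 0 0 0" --pt "0 0 -6 0 0 0" --pt "0 0 -6 0 0 0" --pt "0 0 -6 0 0 0" --pt "0 0 0 0 0 0"

```text
clock: 3.82
position: [0.4418, 0.1935, 0.1093]
ee_rot: [0.115, 0.993, -0.0, 0.001]
ft_force: [7.9, -1.2, -11.5]
grip_width: 0.188
```

```bash
python3 - <<'E'
from h import *
goto(fx(-.048,0,.115),-13.14)
i=manip.camera_info("wrist");im=manip.camera("wrist");cv2.imwrite("pics/w2.png",im)
E
```

```text
t 3.83 pos [0.4418 0.1935 0.1093] F [  7.9  -1.2 -11.5] w 0.188 | shift mm [ 2.7  1.7 -5.8] turn [-0.   0.1 -0.1]
```

View pics/w2.png

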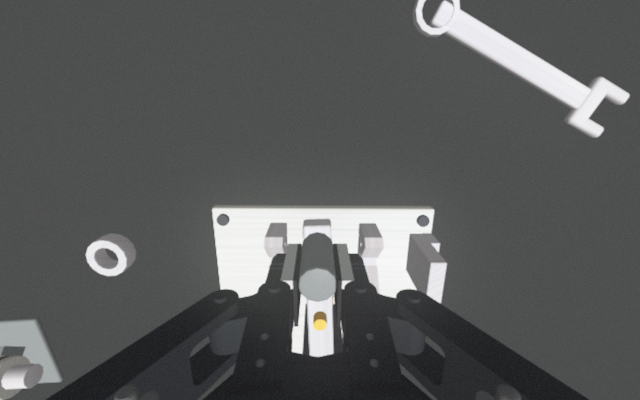

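Call:
step_arm --pt "2 1 -4 0 0 0" --pt "0 0 -4 0 0 0" --pt "0 0 0 0 0 0"

```text
clock: 4.25
position: [0.4418, 0.1925, 0.1152]
ee_rot: [0.116, 0.993, -0.002, 0.003]
ft_force: [4.3, 0.9, -12.7]
grip_width: 0.195
```

Call:
step_arm --pt "0 -9 -1 0 0 -4" --pt "-1 -12 -1 0 0 -5" --pt "-1 -12 0 0 0 -5"

```text
clock: 4.62
position: [0.4397, 0.1593, 0.1152]
ee_rot: [-0.01, 1.0, -0.003, 0.003]
ft_force: [9.0, 3.8, -12.6]
grip_width: 0.193
```

```bash
cat >> h.py <<'E'
def swing(target_deg,z):
    o=manip.get_obs();p=o["position"]-fx(.082,0,0);a=np.degrees(np.arctan2(-p[1],-p[0])-FY)
    print("swing now",a.round(1),"r",np.hypot(p[0],p[1]).round(4))
    th=np.radians(target_deg);goto(fx(.082-.13*np.cos(th),-.13*np.sin(th),z),-13.14+target_deg)
E
python3 - <<'E'
from h import *
swing(14,.117)
E
```

```text
swing now 16.3 r 0.1266
t 4.62 pos [0.4397 0.1593 0.1152] F [  9.    3.8 -12.6] w 0.193 | shift mm [ 3.4  5.1 -1.8] turn [-0.3  0.4  0.3]
```

Call:
step_arm --pt "2 -16 0 0 0 -8" --pt "0 -16 0 0 0 -8" --pt "0 -16 0 0 0 -8" --pt "0 -16 0 0 0 -8"

```text
clock: 5.12
position: [0.4607, 0.0982, 0.1166]
ee_rot: [-0.294, 0.956, -0.004, 0.012]
ft_force: [13.2, 6.4, -12.4]
grip_width: 0.195
```

```bash
python3 - <<'E'
from h import *
swing(50,.117)
E
```

```text
swing now 46.0 r 0.1255
t 5.12 pos [0.4607 0.0982 0.1166] F [ 13.2   6.4 -12.4] w 0.195 | shift mm [ 4.4 -9.  -0.3] turn [-0.9  1.2 -2.7]
```

Call:
step_arm --pt "-2 -16 0 -1 1 -8" --pt "-2 -16 0 0 0 -8"

```text
clock: 5.38
position: [0.4823, 0.0741, 0.1148]
ee_rot: [-0.428, 0.904, 0.001, -0.001]
ft_force: [1.9, -1.8, -12.5]
grip_width: 0.192
```

```bash
python3 - <<'E'
from h import *
swing(80,.117)
E
```

```text
swing now 60.8 r 0.1246
t 5.38 pos [0.4823 0.0741 0.1148] F [  1.9  -1.8 -12.5] w 0.192 | shift mm [  0.5 -42.8  -2.3] turn [  0.2  -0.1 -16.1]
```

Call:
step_arm --pt "-1 -16 -1 0 0 -7" --pt "-1 -16 -1 0 0 -7" --pt "-1 -14 0 0 0 -6" --pt "0 0 0 0 0 0"

```text
clock: 5.88
position: [0.5135, 0.0531, 0.11]
ee_rot: [-0.556, 0.831, 0.001, -0.007]
ft_force: [3.7, 2.4, -11.6]
grip_width: 0.195
```

```bash
python3 - <<'E'
from h import *
swing(82,.081)
E
```

```text
swing now 78.2 r 0.1248
t 5.88 pos [0.5135 0.0531 0.11  ] F [  3.7   2.4 -11.6] w 0.195 | shift mm [ 5.  -8.8 29. ] turn [ 0.6 -0.6 -1.3]
```

Call:
step_arm --pt "0 -3 7 0 0 0" --pt "0 -2 7 0 0 0" --pt "0 -2 7 0 0 0" --pt "0 0 7 0 0 0" --pt "0 0 0 0 0 0"

```text
clock: 6.5
position: [0.5191, 0.0477, 0.08]
ee_rot: [-0.556, 0.831, 0.001, -0.009]
ft_force: [0.1, 3.8, 3.5]
grip_width: 0.19
```

```bash
python3 - <<'E'
from h import *
swing(82,.081)
E
```

```text
swing now 81.5 r 0.1276
t 6.5 pos [0.5191 0.0477 0.08  ] F [0.1 3.8 3.5] w 0.19 | shift mm [ 2.4 -1.2 -0.9] turn [ 0.7 -0.8 -1.3]
```

Call:
step_arm --pt "0 0 0 0 0 0" --pt "0 0 0 0 0 0" --pt "0 0 0 0 0 0" --pt "0 0 -20 0 0 0" --pt "0 0 -40 0 0 0" --pt "0 0 -40 0 0 0" --pt "0 0 0 0 0 0" --jaw 60

```text
clock: 7.38
position: [0.5212, 0.0483, 0.1836]
ee_rot: [-0.556, 0.831, -0.0, -0.009]
ft_force: [-0.6, 0.4, -0.8]
grip_width: 0.703
```

```bash
python3 - <<'E'
from h import *
swing(82,.081)
goto([0.5256,-0.1761,.16],81.6)
E
```

```text
swing now 82.3 r 0.1262
t 7.38 pos [0.5212 0.0483 0.1836] F [-0.6  0.4 -0.8] w 0.703 | shift mm [  2.3  -0.4 102.6] turn [ 0.6 -0.9 -1.3]
t 7.38 pos [0.5212 0.0483 0.1836] F [-0.6  0.4 -0.8] w 0.703 | shift mm [205.4 -90.   25.9] turn [  0.7  -0.8 -14.1]
```

Call:
step_arm --pt "41 -18 3 1 -1 0" --pt "41 -18 3 0 0 0" --pt "41 -18 3 0 0 0" --pt "41 -18 3 0 0 0" --pt "41 -18 3 0 0 0" --pt "0 0 0 0 0 -7" --pt "0 0 0 0 0 -7" --pt "0 0 0 0 0 0"

```text
clock: 8.38
position: [0.5158, -0.0541, 0.1538]
ee_rot: [-0.642, 0.766, 0.01, -0.028]
ft_force: [0.6, 0.1, -1.1]
grip_width: 0.705
```

```bash
python3 - <<'E'
from h import *
i=manip.camera_info("wrist");im=manip.camera("wrist");cv2.imwrite("pics/w3.png",im)
cv2.imwrite("pics/t3.png",manip.camera("top"))
goto([0.5256,-0.1761,.16],81.6)
for y in(-.075,0,.075):
  d=np.array([.147,.989,0]);print(proj(i,np.array([.5256,-.1761,.034])+y*d))
E
```

```text
t 8.47 pos [ 0.5155 -0.0546  0.1537] F [-1.   0.2  0.5] w 0.706 | shift mm [118.  -31.3  -3.9] turn [ 3.  -1.9 -1.9]
[260.15910124 -56.60871027]
[267.9879163   56.44234276]
[274.57500615 151.56241375]
```

View pics/w3.png

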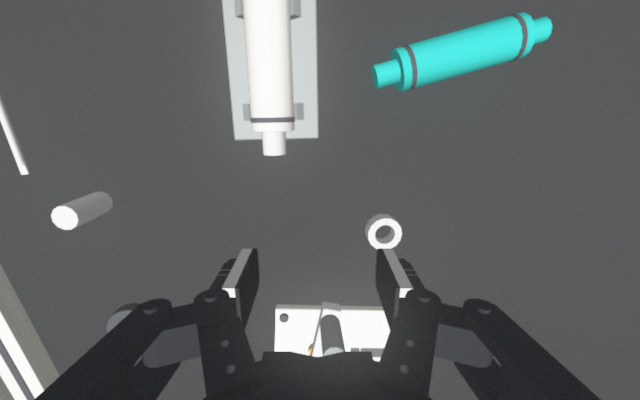

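View pics/t3.png

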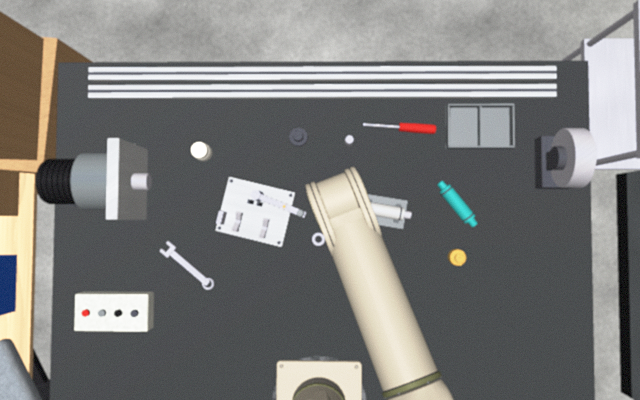

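Call:
step_arm --pt "25 -6 -1 3 -2 -2" --pt "25 -6 -1 0 0 0" --pt "25 -6 -1 0 0 0" --pt "25 -6 -1 0 0 0" --pt "18 -6 0 0 0 0" --pt "0 0 0 0 0 0"

```text
clock: 9.22
position: [0.5375, -0.1607, 0.1378]
ee_rot: [-0.642, 0.766, -0.005, -0.023]
ft_force: [-0.3, 0.8, -0.7]
grip_width: 0.704
```

```bash
python3 - <<'E'
from h import *
goto([0.5256,-0.1761,.10],81.6)
print(manip.get_obs()["joint_pos"].round(2))
E
```

```text
t 9.22 pos [ 0.5375 -0.1607  0.1378] F [-0.3  0.8 -0.7] w 0.704 | shift mm [15.6  8.2 38.6] turn [ 1.3 -2.3 -1.6]
[ 1.21  0.78 -1.46  1.69  0.81  1.45  2.6 ]
```

Call:
step_arm --pt "0 0 -3 1 -2 10" --pt "0 0 -3 0 0 10" --pt "0 0 -3 0 0 10" --pt "0 0 0 0 0 10" --pt "0 0 0 0 0 10" --pt "0 0 0 0 0 10" --pt "0 0 0 0 0 10" --pt "0 0 0 0 0 10" --pt "0 0 0 0 0 10" --pt "0 0 0 0 0 10"

```text
clock: 10.48
position: [0.5347, -0.1473, 0.1457]
ee_rot: [0.198, 0.98, -0.013, -0.004]
ft_force: [-0.9, -0.6, -0.3]
grip_width: 0.705
```

```bash
python3 - <<'E'
from h import *
goto([0.5256,-0.1761,.15],-98.4)
print(manip.get_obs()["joint_pos"].round(2))
E
```

```text
t 10.47 pos [ 0.5347 -0.1473  0.1457] F [-0.9 -0.6 -0.3] w 0.705 | shift mm [ -2.7 -30.2  -3.5] turn [-1.4  0.9 75.6]
[ 1.09  0.5  -1.16  1.71  0.51  1.27  0.98]
```

Call:
step_arm --pt "0 -15 0 -1 1 10" --pt "-5 -14 0 0 0 10" --pt "0 0 0 0 0 10" --pt "0 0 0 0 0 10" --pt "0 0 0 0 0 10" --pt "0 0 0 0 0 10" --pt "0 0 0 0 0 10" --pt "0 0 0 0 0 5" --pt "0 0 0 0 0 0"

```text
clock: 11.6
position: [0.5251, -0.1665, 0.1519]
ee_rot: [0.768, 0.64, -0.01, 0.001]
ft_force: [0.3, -0.2, -0.3]
grip_width: 0.702
```

```bash
python3 - <<'E'
from h import *
goto([0.5256,-0.1761,.06],-98.4)
print(manip.get_obs()["joint_pos"].round(2))
i=manip.camera_info("wrist");im=manip.camera("wrist");cv2.imwrite("pics/w4.png",im)
for y in(-.075,0,.075):
  d=np.array([.147,.989,0]);print(proj(i,np.array([.5256,-.1761,.034])+y*d))
E
```

```text
t 11.6 pos [ 0.5251 -0.1665  0.1519] F [ 0.3 -0.2 -0.3] w 0.702 | shift mm [-7.8  3.2 92. ] turn [-0.6  0.9 -2. ]
[ 0.97  0.37 -0.91  1.72  0.33  1.22 -0.21]
[324.64425014 274.62372263]
[322.38259423 202.42302462]
[319.68736701 116.38107406]
```

View pics/w4.png

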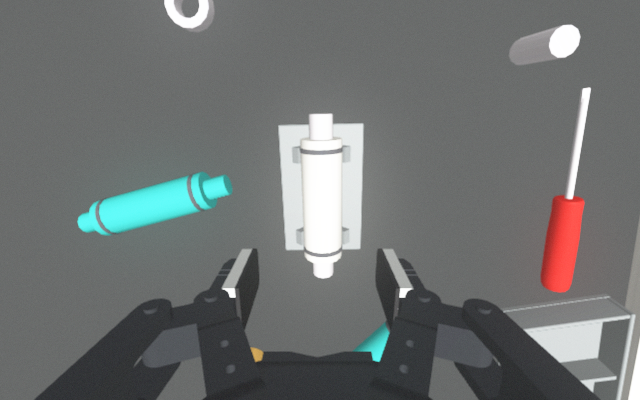

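Call:
step_arm --pt "-4 1 18 0 1 -2" --pt "-4 2 18 0 0 0" --pt "0 0 18 0 0 0" --pt "0 0 18 0 0 0" --pt "0 0 16 0 0 0" --pt "0 0 0 0 0 0"

```text
clock: 12.4
position: [0.526, -0.1735, 0.0596]
ee_rot: [0.755, 0.656, -0.003, -0.004]
ft_force: [0.5, -0.0, 0.0]
grip_width: 0.704
```

```bash
python3 - <<'E'
from h import *
goto([0.5256,-0.1761,.017],-98.4)
E
```

```text
t 12.4 pos [ 0.526  -0.1735  0.0596] F [ 0.5 -0.   0. ] w 0.704 | shift mm [-2.7  0.4 42.6] turn [-0.5 -0.   0.4]
```

Call:
step_arm --pt "-2 0 12 -0.5 0 0" --pt "0 0 12 0 0 0" --pt "0 0 11 0 0 0" --pt "-1 0 7 0 0 0" --pt "0 0 0 0 0 0"

```text
clock: 13.02
position: [0.526, -0.1768, 0.0153]
ee_rot: [0.755, 0.656, 0.0, 0.0]
ft_force: [-0.1, 0.3, 0.2]
grip_width: 0.703
```

```bash
python3 - <<'E'
from h import *
goto([0.5256,-0.1761,.017],-98.4)
E
```

```text
t 13.03 pos [ 0.526  -0.1768  0.0153] F [-0.1  0.3  0.2] w 0.703 | shift mm [ 0.6 -0.5 -1.7] turn [ 0.1 -0.   0.4]
```

Close and lift.

Call:
step_arm --pt "0 0 -1 0 0 0" --pt "0 0 0 0 0 0" --pt "0 0 0 0 0 0" --pt "0 0 0 0 0 0" --pt "0 0 0 0 0 0" --pt "0 0 -15 0 0 0" --pt "0 0 -25 0 0 0" --pt "0 0 -35 0 0 0" --pt "0 0 -35 0 0 0" --pt "0 0 -15 0 0 0" --pt "0 0 0 0 0 0" --jaw 25 --force 50

```text
clock: 14.4
position: [0.5242, -0.176, 0.1471]
ee_rot: [0.754, 0.656, -0.001, -0.001]
ft_force: [-0.2, -0.2, -5.0]
grip_width: 0.404
```

```bash
python3 - <<'E'
from h import *
print(manip.get_obs()["joint_pos"].round(2))
goto(fx(0,-.012,.15),-103.14)
i=manip.camera_info("wrist");im=manip.camera("wrist");cv2.imwrite("pics/w5.png",im)
E
```

```text
[ 1.01  0.38 -0.93  1.72  0.33  1.2  -0.14]
t 14.4 pos [ 0.5242 -0.176   0.1471] F [-0.2 -0.2 -5. ] w 0.404 | shift mm [340.3 -88.4  -2.7] turn [-0.1  0.   5.2]
```

View pics/w5.png

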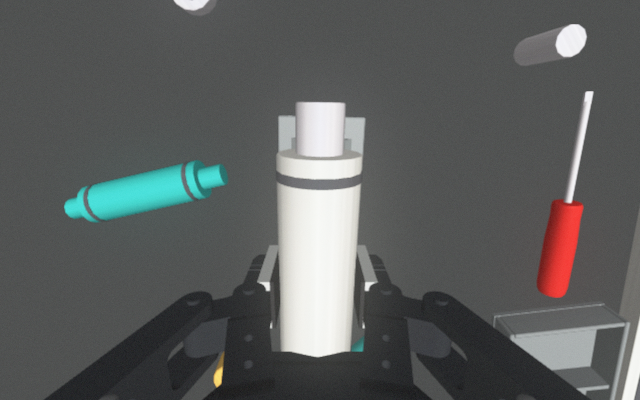

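Call:
step_arm --pt "20 -5 -8 0 0 2" --pt "38 -10 -8 0 0 3" --pt "38 -12 -3 0 0 0" --pt "38 -12 -2 0 0 0" --pt "38 -12 0 0 0 0" --pt "38 -12 0 0 0 0" --pt "0 0 0 0 0 0"

```text
clock: 15.32
position: [0.4997, 0.0485, 0.1583]
ee_rot: [0.784, 0.621, -0.005, -0.007]
ft_force: [0.2, -0.4, -4.3]
grip_width: 0.406
```

```bash
python3 - <<'E'
from h import *
print(manip.get_obs()["joint_pos"].round(2))
goto(fx(0,-.012,.15),-103.14)
E
```

```text
[ 0.74  0.28 -1.04  1.82  0.25  1.2  -0.61]
t 15.32 pos [0.4997 0.0485 0.1583] F [ 0.2 -0.4 -4.3] w 0.406 | shift mm [117.8 -44.    9.2] turn [-1.  -0.1 -0. ]
```

Call:
step_arm --pt "30 -11 2 -1 0 0" --pt "30 -11 2 0 0 0" --pt "30 -11 2 0 0 0" --pt "25 -11 2 0 0 0" --pt "0 0 0 0 0 0"

```text
clock: 15.95
position: [0.4803, 0.1695, 0.1439]
ee_rot: [0.785, 0.62, -0.004, -0.003]
ft_force: [-0.6, -0.4, -5.4]
grip_width: 0.404
```

```bash
python3 - <<'E'
from h import *
goto(fx(0,-.012,.09),-103.14)
i=manip.camera_info("wrist");im=manip.camera("wrist");cv2.imwrite("pics/w6.png",im)
cv2.imwrite("pics/t6.png",manip.camera("top"));cv2.imwrite("pics/s6.png",cv2.resize(manip.camera("scene")[100:280,300:500],None,fx=3,fy=3))
print(proj(i,fx(0,.075,.062)),proj(i,fx(.115,.095,.01)),proj(i,fx(-.04,.095,.01)))
E
```

```text
t 15.95 pos [0.4803 0.1695 0.1439] F [-0.6 -0.4 -5.4] w 0.404 | shift mm [ 4.5  2.8 53.8] turn [-0.5  0.2 -0.2]
[322.7895821   81.88763208] [461.05947007  59.4204569 ] [274.21932197  60.65694488]
```

View pics/w6.png

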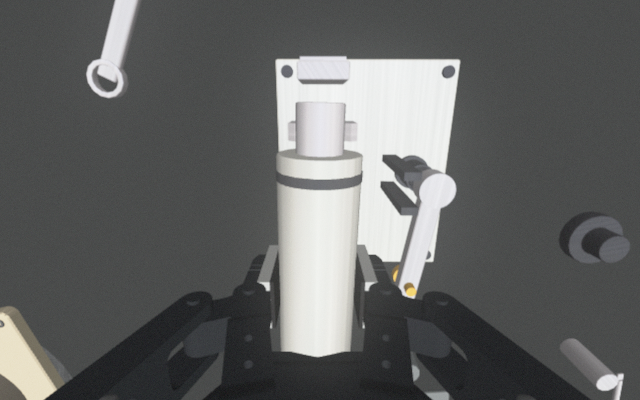

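View pics/s6.png

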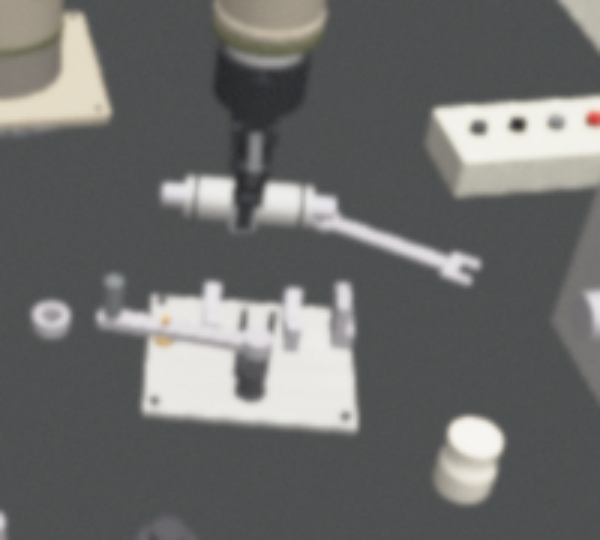

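Call:
step_arm --pt "2 2 14 0 0 0" --pt "2 1 14 0 0 0" --pt "0 0 14 0 0 0" --pt "0 0 14 0 0 0" --pt "0 0 12 0 0 0" --pt "0 0 0 0 0 0"

```text
clock: 16.85
position: [0.4849, 0.1668, 0.0695]
ee_rot: [0.787, 0.617, -0.005, -0.002]
ft_force: [0.5, 0.2, -4.8]
grip_width: 0.407
```

```bash
python3 - <<'E'
from h import *
goto(fx(0,-.012,.04),-103.14)
E
```

```text
t 16.85 pos [0.4849 0.1668 0.0695] F [ 0.5  0.2 -4.8] w 0.407 | shift mm [ 6.1 -2.5 29.5] turn [-0.6  0.3 -0.7]
```

Call:
step_arm --pt "2 -2 8 -0.5 0 -0.7" --pt "2 0 8 0 0 0" --pt "0 0 8 0 0 0" --pt "0 0 0 0 0 0"

```text
clock: 17.35
position: [0.4842, 0.1718, 0.0446]
ee_rot: [0.783, 0.622, -0.002, 0.002]
ft_force: [-0.7, 0.3, -5.6]
grip_width: 0.406
```

```bash
python3 - <<'E'
from h import *
goto(fx(0,-.012,.031),-103.14)
i=manip.camera_info("wrist");im=manip.camera("wrist");cv2.imwrite("pics/w7.png",im)
print(proj(i,fx(0,.075,.062)),proj(i,fx(0,.075,.05)),proj(i,fx(0,.063,.055)))
E
```

```text
t 17.35 pos [0.4842 0.1718 0.0446] F [-0.7  0.3 -5.6] w 0.406 | shift mm [ 1.3 -1.  13.6] turn [0.  0.3 0.1]
[318.22165043  73.01501062] [318.09091365  75.69302503] [318.10440997 105.96018592]
```

View pics/w7.png

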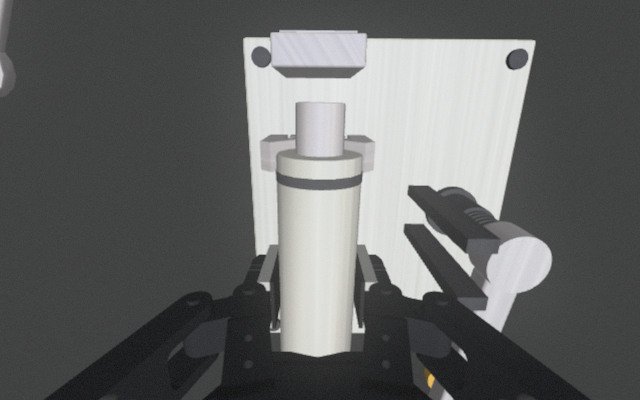

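Call:
step_arm --pt "0 -1 5 0 0 0" --pt "0 0 4 0 0 0" --pt "0 0 2 0 0 0" --pt "0 0 0 0 0 0"

```text
clock: 17.9
position: [0.4839, 0.1721, 0.0337]
ee_rot: [0.783, 0.622, -0.001, 0.002]
ft_force: [-0.8, 0.8, -3.5]
grip_width: 0.405
```

```bash
python3 - <<'E'
from h import *
goto(fx(0,-.012,.031),-103.14)
E
```

```text
t 17.9 pos [0.4839 0.1721 0.0337] F [-0.8  0.8 -3.5] w 0.405 | shift mm [ 1.  -0.5  2.7] turn [0.1 0.3 0. ]
```

Call:
step_arm --pt "0 0 1.5 0 0 0" --pt "0 0 1 0 0 0" --pt "0 0 0 0 0 0"

```text
clock: 18.27
position: [0.484, 0.172, 0.0334]
ee_rot: [0.783, 0.622, -0.002, 0.003]
ft_force: [-3.3, -1.7, -2.1]
grip_width: 0.405
```

```bash
python3 - <<'E'
from h import *
goto(fx(0,-.012,.031),-103.14)
E
```

```text
t 18.27 pos [0.484  0.172  0.0334] F [-3.3 -1.7 -2.1] w 0.405 | shift mm [ 1.1 -0.7  2.4] turn [0.2 0.4 0.1]
```

Call:
step_arm --pt "0 -1 1 0 0 0" --pt "0 0 1.5 0 0 0" --pt "0 0 0 0 0 0"

```text
clock: 18.65
position: [0.4841, 0.172, 0.0333]
ee_rot: [0.783, 0.622, -0.002, 0.005]
ft_force: [-3.6, -2.2, -1.5]
grip_width: 0.407
```

```bash
python3 - <<'E'
from h import *
goto(fx(0,-.012,.031),-103.14)
E
```

```text
t 18.65 pos [0.4841 0.172  0.0333] F [-3.6 -2.2 -1.5] w 0.407 | shift mm [ 1.  -0.8  2.2] turn [0.3 0.5 0.1]
```

Call:
step_arm --pt "0 0 0 0 0 0" --pt "0 0 0 0 0 0" --pt "0 0 0 0 0 0" --jaw 46

```text
clock: 19.02
position: [0.4851, 0.1726, 0.0337]
ee_rot: [0.783, 0.622, -0.0, 0.005]
ft_force: [-0.7, -0.7, -0.5]
grip_width: 0.537
```

```bash
python3 - <<'E'
from h import *
goto(fx(0,-.012,.031),-103.14)
i=manip.camera_info("wrist");im=manip.camera("wrist");cv2.imwrite("pics/w8.png",im)
print(proj(i,fx(-.010,.0,.05)),proj(i,fx(0,.063,.06)))
E
```

```text
t 19.02 pos [0.4851 0.1726 0.0337] F [-0.7 -0.7 -0.5] w 0.537 | shift mm [ 0.3 -1.7  2.7] turn [0.4 0.4 0.1]
[294.92694866 251.8994273 ] [316.83998787 109.4919312 ]
```

View pics/w8.png

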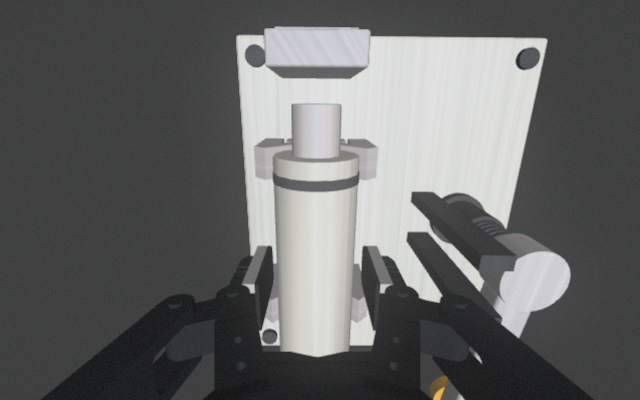

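```bash
python3 - <<'E'
from h import *
i=manip.camera_info("wrist")
for uv,z in(((316,104.5),.06),((316.5,77),.062)):
    p=onplane(i,uv,z);d=p[:2]-FT;c,s=np.cos(FY),np.sin(FY);print(c*d[0]+s*d[1],-s*d[0]+c*d[1])
goto(fx(0,-.012,.031),-103.14)
E
```

```text
-0.00034454798940340876 0.06470581634357579
-0.000174626826911696 0.07381804387884972
t 19.07 pos [0.4851 0.1726 0.0337] F [-1.  -0.8 -0.1] w 0.534 | shift mm [ 0.3 -1.6  2.6] turn [0.4 0.4 0.1]
```

Call:
step_arm --pt "0 -1.5 1 0 0 0" --pt "0 0 0 0 0 0" --pt "0 0 0 0 0 0" --pt "0 0 0 0 0 0" --jaw 25 --force 25

```text
clock: 19.58
position: [0.4843, 0.1728, 0.0333]
ee_rot: [0.783, 0.622, 0.0, 0.006]
ft_force: [-1.4, -0.8, 2.0]
grip_width: 0.41
```

```bash
python3 - <<'E'
from h import *
goto(fx(0,-.012,.031),-103.14)
E
```

```text
t 19.57 pos [0.4843 0.1728 0.0333] F [-1.4 -0.8  2. ] w 0.41 | shift mm [ 0.2 -0.8  2.3] turn [0.5 0.4 0. ]
```

Call:
step_arm --pt "1.5 0 0 0 0 0" --pt "2 0 0 0 0 0" --pt "2 0 0 0 0 0" --pt "0 0 0 0 0 0"

```text
clock: 20.08
position: [0.4843, 0.1726, 0.0333]
ee_rot: [0.784, 0.621, -0.005, 0.008]
ft_force: [-0.4, 2.3, 1.3]
grip_width: 0.416
```

```bash
python3 - <<'E'
from h import *
goto(fx(0,0,.033),-103.14)
E
```

```text
t 20.07 pos [0.4843 0.1726 0.0333] F [-0.4  2.3  1.3] w 0.416 | shift mm [12.4 -0.9  0.1] turn [ 0.4  1.1 -0.1]
```

Call:
step_arm --pt "3 0 0 0 -0.5 0" --pt "3 0 0 0 0 0"

```text
clock: 20.32
position: [0.4846, 0.1738, 0.033]
ee_rot: [0.785, 0.619, -0.013, 0.013]
ft_force: [-9.0, -13.3, 16.1]
grip_width: 0.409
```

```bash
python3 - <<'E'
from h import *
goto(fx(0,0,.033),-103.14)
E
```

```text
t 20.32 pos [0.4846 0.1738 0.033 ] F [ -9.  -13.3  16.1] w 0.409 | shift mm [11.2 -0.9 -0.5] turn [ 0.3  2.1 -0.3]
```

Call:
step_arm --pt "0 0 -1 0 2 0" --pt "2 0 -1 0 0 0"

```text
clock: 20.58
position: [0.4846, 0.1753, 0.0341]
ee_rot: [0.785, 0.619, -0.0, 0.002]
ft_force: [-0.2, 0.1, -4.9]
grip_width: 0.413
```

```bash
python3 - <<'E'
from h import *
goto(fx(0,0,.033),-103.14)
E
```

```text
t 20.57 pos [0.4846 0.1753 0.0341] F [-0.2  0.1 -4.9] w 0.413 | shift mm [ 9.7 -0.5  1.1] turn [ 0.2  0.2 -0.3]
```

Call:
step_arm --pt "2 0 0 0 0 0" --pt "2 0 0 0 0 0" --pt "0 0 0 0 0 0"

```text
clock: 20.95
position: [0.4856, 0.18, 0.0338]
ee_rot: [0.785, 0.62, -0.0, 0.003]
ft_force: [0.7, -0.0, -3.2]
grip_width: 0.413
```

```bash
python3 - <<'E'
from h import *
goto(fx(0,0,.033),-103.14)
E
```

```text
t 20.95 pos [0.4856 0.18   0.0338] F [ 0.7 -0.  -3.2] w 0.413 | shift mm [ 4.9 -0.4  0.7] turn [ 0.2  0.2 -0.3]
```

Call:
step_arm --pt "1 0 -0.3 0 0 0" --pt "0 0 0 0 0 0"

```text
clock: 21.2
position: [0.4857, 0.1814, 0.034]
ee_rot: [0.785, 0.62, -0.0, 0.003]
ft_force: [1.3, 0.2, -4.0]
grip_width: 0.408
```

```bash
python3 - <<'E'
from h import *
goto(fx(0,0,.033),-103.14)
i=manip.camera_info("wrist");im=manip.camera("wrist");cv2.imwrite("pics/w9.png",cv2.resize(im[10:170,230:410],None,fx=4,fy=4,interpolation=cv2.INTER_CUBIC))
E
```

```text
t 21.2 pos [0.4857 0.1814 0.034 ] F [ 1.3  0.2 -4. ] w 0.408 | shift mm [ 3.6 -0.3  1. ] turn [ 0.2  0.2 -0.2]
```

View pics/w9.png

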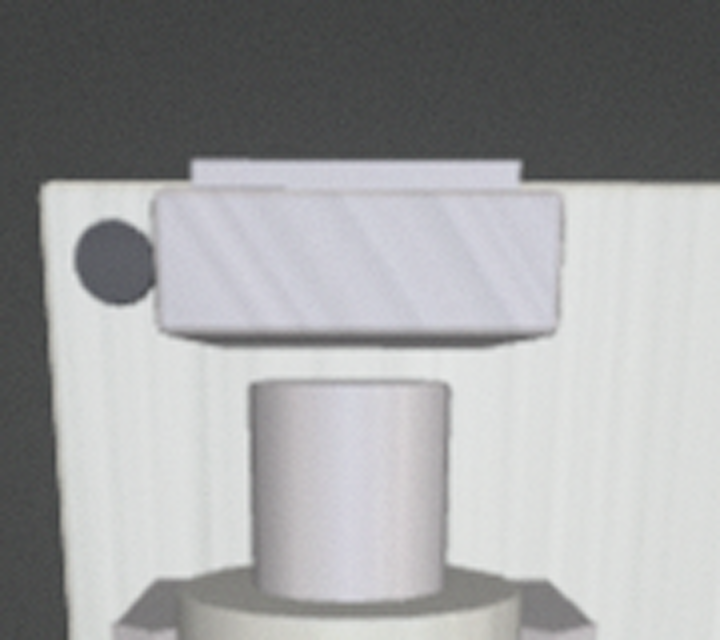

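Call:
step_arm --pt "1 0 0 0 0 0" --pt "1 0 0 0 0 0" --pt "0 0 0 0 0 0"

```text
clock: 21.62
position: [0.4862, 0.1833, 0.034]
ee_rot: [0.785, 0.62, -0.0, 0.003]
ft_force: [-0.2, 0.6, -3.7]
grip_width: 0.408
```

```bash
python3 - <<'E'
from h import *
goto(fx(0,0,.033),-103.14)
E
```

```text
t 21.62 pos [0.4862 0.1833 0.034 ] F [-0.2  0.6 -3.7] w 0.408 | shift mm [ 1.6 -0.3  1. ] turn [ 0.2  0.2 -0.2]
```

Call:
step_arm --pt "1 0 0 0 0 0" --pt "0 0 0 0 0 0"

```text
clock: 21.88
position: [0.4865, 0.1843, 0.034]
ee_rot: [0.785, 0.62, -0.0, 0.003]
ft_force: [0.6, -0.6, -3.3]
grip_width: 0.411
```

Call:
step_arm --pt "1 0 0 0 0 0"

```text
clock: 22.0
position: [0.4867, 0.1852, 0.034]
ee_rot: [0.785, 0.62, -0.001, 0.003]
ft_force: [-0.1, -5.2, -3.9]
grip_width: 0.414
```

```bash
python3 - <<'E'
from h import *
goto(fx(0,0,.033),-103.14)
i=manip.camera_info("wrist");im=manip.camera("wrist");cv2.imwrite("pics/w10.png",cv2.resize(im[10:170,230:410],None,fx=4,fy=4,interpolation=cv2.INTER_CUBIC))
E
```

```text
t 22.0 pos [0.4867 0.1852 0.034 ] F [-0.1 -5.2 -3.9] w 0.414 | shift mm [-0.3 -0.3  1. ] turn [ 0.2  0.2 -0.3]
```

View pics/w10.png

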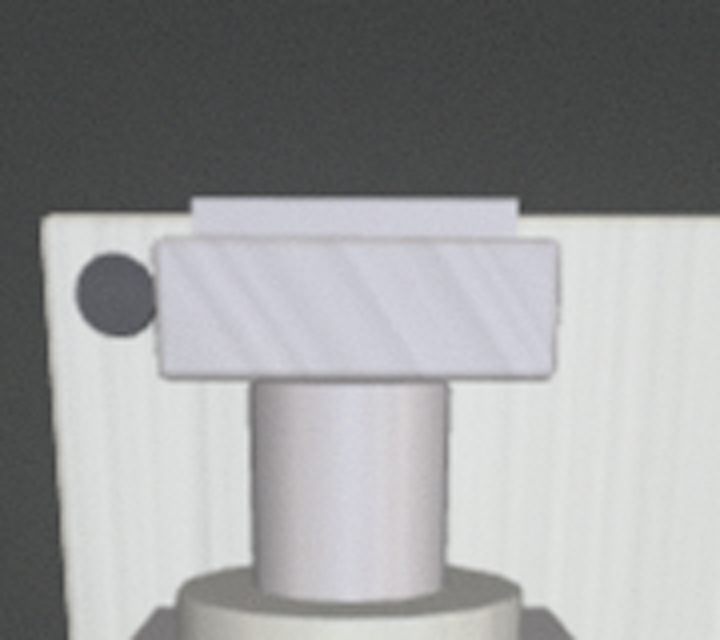

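Call:
step_arm --pt "0 0 0 0 0 0" --pt "0 0 0 0 0 0" --pt "0 0 0 0 0 0" --jaw 50

```text
clock: 22.42
position: [0.4861, 0.1865, 0.0346]
ee_rot: [0.784, 0.62, -0.0, 0.002]
ft_force: [0.1, 0.3, 0.2]
grip_width: 0.586
```

```bash
python3 - <<'E'
from h import *
goto(fx(0,0,.033),-103.14)
i=manip.camera_info("wrist");im=manip.camera("wrist");cv2.imwrite("pics/w11.png",cv2.resize(im[0:400,160:480],None,fx=1.5,fy=1.5,interpolation=cv2.INTER_CUBIC))
E
```

```text
t 22.43 pos [0.4861 0.1865 0.0346] F [0.1 0.3 0.2] w 0.586 | shift mm [-1.5  0.5  1.6] turn [ 0.2  0.2 -0.2]
```

View pics/w11.png

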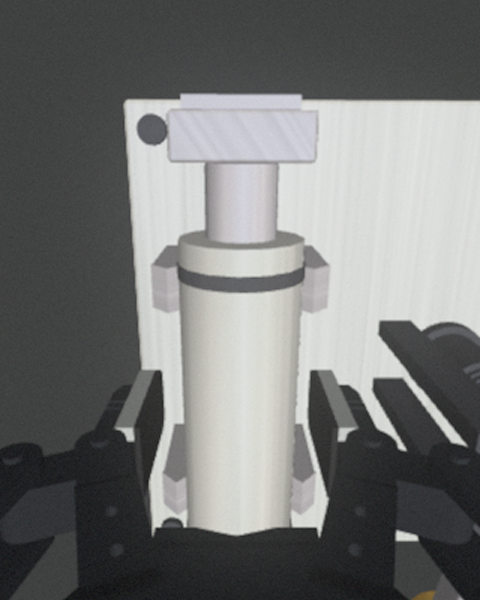

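Call:
step_arm --pt "0 0.5 -15 0 0 0" --pt "0 0 -30 0 0 0" --pt "0 0 -40 0 0 0" --pt "0 0 -40 0 0 0" --pt "0 0 -20 0 0 0" --pt "0 0 0 0 0 0"

```text
clock: 23.22
position: [0.4879, 0.1882, 0.1897]
ee_rot: [0.784, 0.621, 0.002, 0.003]
ft_force: [-0.9, -0.2, -0.1]
grip_width: 0.584
```

```bash
python3 - <<'E'
from h import *
print(manip.get_obs()["joint_pos"].round(2))
th=np.radians(82);goto(fx(.082-.13*np.cos(th),-.13*np.sin(th),.165),-103.14)
i=manip.camera_info("wrist");im=manip.camera("wrist");cv2.imwrite("pics/w12.png",im)
ti=manip.camera("top");cv2.imwrite("pics/t12.png",cv2.resize(ti[165:265,195:325],None,fx=6,fy=6,interpolation=cv2.INTER_CUBIC))
print(proj(manip.camera_info("top"),fx(.082-.13*np.cos(th),-.13*np.sin(th),.114)))
E
```

```text
[ 0.49  0.3  -1.09  1.75  0.28  1.26 -0.9 ]
t 23.23 pos [0.4879 0.1882 0.1897] F [-0.9 -0.2 -0.1] w 0.584 | shift mm [-132.1   63.2   25.2] turn [ 0.5  0.  -0.1]
[299.9946311  211.94370169]
```

View pics/w12.png

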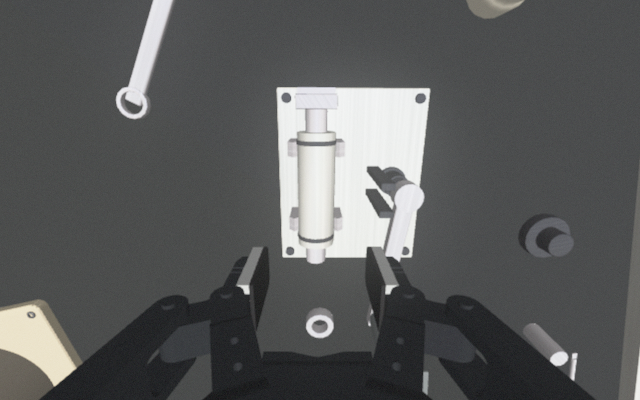

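View pics/t12.png

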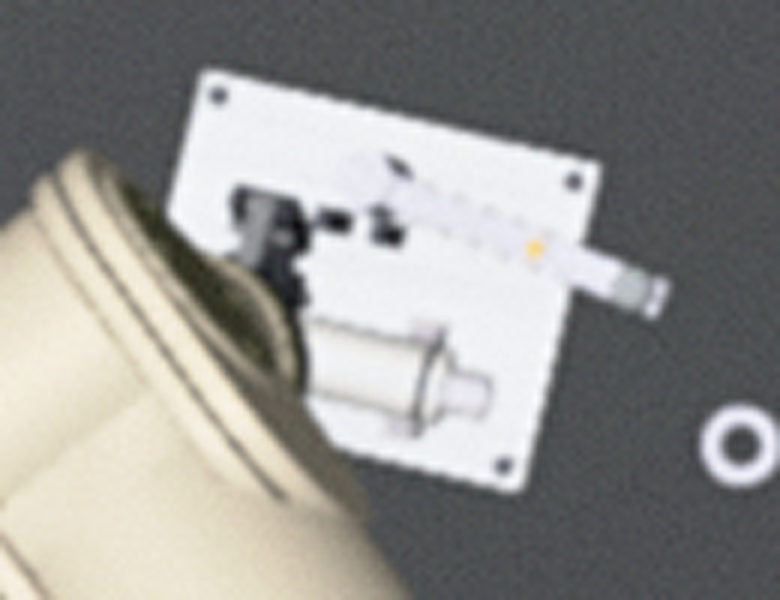

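Call:
step_arm --pt "-26 13 0 0 0 0" --pt "-26 13 0 0 0 0" --pt "-26 13 0 0 0 0" --pt "-26 13 0 0 0 0" --pt "-20 8 0 0 0 -10" --pt "0 0 0 0 0 -10" --pt "0 0 0 0 0 -10" --pt "0 0 0 0 0 -10" --pt "0 0 0 0 0 -10" --pt "0 0 0 0 0 -10" --pt "0 0 0 0 0 -10" --pt "0 0 0 0 0 -10" --pt "0 0 0 0 0 -10" --pt "0 0 0 0 0 -10" --pt "0 0 0 0 0 -10" --pt "0 0 0 0 0 0" --jaw 60

```text
clock: 25.32
position: [0.5086, 0.0475, 0.1709]
ee_rot: [-0.092, 0.996, 0.002, -0.01]
ft_force: [-0.0, -0.1, -0.1]
grip_width: 0.7
```

```bash
python3 - <<'E'
from h import *
print(manip.get_obs()["joint_pos"].round(2))
th=np.radians(81.7);goto(fx(.082-.13*np.cos(th),-.13*np.sin(th),.155),7)
i=manip.camera_info("wrist");im=manip.camera("wrist");cv2.imwrite("pics/w13.png",im)
print(proj(i,fx(.082-.13*np.cos(th),-.13*np.sin(th),.114)))
E
```

```text
[ 0.95  0.51 -1.4   1.77  0.5   1.33  1.19]
t 25.32 pos [0.5086 0.0475 0.1709] F [-0.  -0.1 -0.1] w 0.7 | shift mm [-9.8 -4.1 15.7] turn [ 0.3 -1.2  3.5]
[311.34345799 236.3061337 ]
```

View pics/w13.png

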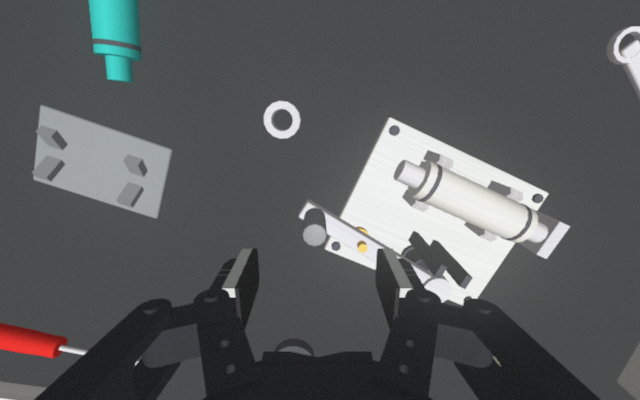

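Call:
step_arm --pt "-4 0 3 0 0 8" --pt "-4 -1 4 0 0 8" --pt "0 0 4 0 0 7" --pt "0 0 0 0 0 0"

```text
clock: 25.88
position: [0.5158, 0.0474, 0.1581]
ee_rot: [0.124, 0.992, -0.001, -0.011]
ft_force: [-0.8, 0.1, -1.0]
grip_width: 0.704
```

```bash
cat >> h.py <<'E'
def sw(target_deg,z,yaw,r=.127):
    o=manip.get_obs();p=o["position"]-fx(.082,0,0);a=np.degrees(np.arctan2(-p[1],-p[0])-FY)
    print("swing now",a.round(1),"r",np.hypot(p[0],p[1]).round(4),o["joint_pos"].round(2))
    th=np.radians(target_deg);goto(fx(.082-r*np.cos(th),-r*np.sin(th),z),yaw)
E
python3 - <<'E'
from h import *
sw(81.7,.081,-13)
E
```

```text
swing now 80.2 r 0.1291 [ 0.87  0.46 -1.28  1.77  0.45  1.28  0.8 ]
t 25.88 pos [0.5158 0.0474 0.1581] F [-0.8  0.1 -1. ] w 0.704 | shift mm [-5.4  1.9 77. ] turn [-0.2 -1.3 -1.2]
```

Call:
step_arm --pt "-2 1 18 0 -1.3 0" --pt "-2 1 18 0 0 0" --pt "0 0 14 0 0 0" --pt "0 0 0 0 0 0"

```text
clock: 26.38
position: [0.5199, 0.0482, 0.1059]
ee_rot: [0.123, 0.992, -0.002, -0.0]
ft_force: [0.8, 0.4, -0.2]
grip_width: 0.703
```

```bash
python3 - <<'E'
from h import *
sw(81.7,.081,-13)
i=manip.camera_info("wrist");im=manip.camera("wrist");cv2.imwrite("pics/w14.png",im)
th=np.radians(81.7)
for r in(.127,.13):print(proj(i,fx(.082-r*np.cos(th),-r*np.sin(th),.114)))
E
```

```text
swing now 81.7 r 0.1268 [ 0.82  0.51 -1.22  1.83  0.53  1.18  0.75]
t 26.38 pos [0.5199 0.0482 0.1059] F [ 0.8  0.4 -0.2] w 0.703 | shift mm [ 0.1 -0.  24.9] turn [-0.2 -0.  -1.1]
[318.41097559 269.73560016]
[312.46538212 269.0468811 ]
```

View pics/w14.png

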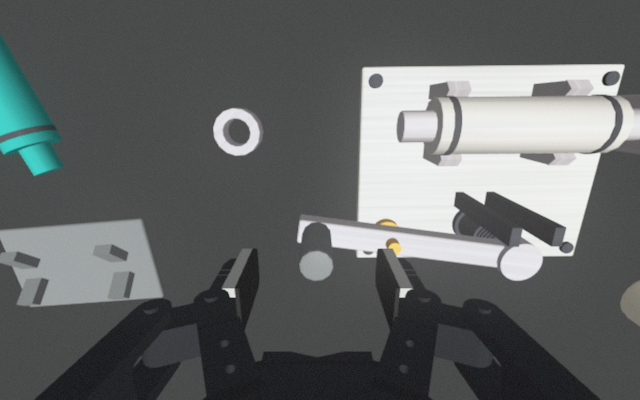

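Call:
step_arm --pt "2 0 12 0 0 0" --pt "0 0 13 0 0 0" --pt "0 0 0 0 0 0"

```text
clock: 26.8
position: [0.5186, 0.0486, 0.0804]
ee_rot: [0.123, 0.992, -0.002, 0.0]
ft_force: [-0.2, 0.5, -0.3]
grip_width: 0.7
```

```bash
python3 - <<'E'
from h import *
sw(81,.081,-13)
E
```

```text
swing now 81.1 r 0.1269 [ 0.8   0.54 -1.19  1.86  0.56  1.13  0.73]
t 26.8 pos [0.5186 0.0486 0.0804] F [-0.2  0.5 -0.3] w 0.7 | shift mm [ 0.3 -0.1 -0.6] turn [-0.2  0.1 -1.1]
```

Call:
step_arm --pt "0 0 0 0 0 0" --pt "0 0 0 0 0 0" --pt "0 0 0 0 0 0" --pt "0 0 0 0 0 0" --pt "0 0 0 0 0 0" --jaw 8 --force 70

```text
clock: 27.42
position: [0.519, 0.0476, 0.0814]
ee_rot: [0.123, 0.992, -0.003, 0.001]
ft_force: [-0.6, -0.2, 0.9]
grip_width: 0.192
```

Call:
step_arm --pt "0 0 -7 0 0 0" --pt "0 0 -7 0 0 0" --pt "0 0 -7 0 0 0" --pt "0 0 -7 0 0 0" --pt "0 0 -7 0 0 0" --pt "0 0 -3 0 0 0"

```text
clock: 28.18
position: [0.5175, 0.0488, 0.1199]
ee_rot: [0.122, 0.992, -0.002, -0.0]
ft_force: [4.8, 4.6, -12.7]
grip_width: 0.19
```

```bash
python3 - <<'E'
from h import *
sw(60,.117,-13)
E
```

```text
swing now 80.6 r 0.1271 [ 0.84  0.49 -1.24  1.83  0.5   1.2   0.76]
t 28.18 pos [0.5175 0.0488 0.1199] F [  4.8   4.6 -12.7] w 0.19 | shift mm [43.1 14.7  2.9] turn [-0.2  0.  -1.1]
```

Call:
step_arm --pt "16 4 0 0 0 0" --pt "16 6 0 0 0 0" --pt "15 8 0 0 0 0" --pt "14 11 0 0 0 0"

```text
clock: 28.68
position: [0.4612, 0.0903, 0.1186]
ee_rot: [0.124, 0.992, -0.005, -0.002]
ft_force: [-2.4, -0.9, -12.9]
grip_width: 0.189
```

```bash
python3 - <<'E'
from h import *
sw(30,.119,-13)
E
```

```text
swing now 49.1 r 0.1295 [ 0.89  0.39 -1.34  1.94  0.42  1.15  0.7 ]
t 28.68 pos [0.4612 0.0903 0.1186] F [ -2.4  -0.9 -12.9] w 0.189 | shift mm [25.8 33.8 -0.7] turn [-0.6 -0.2 -1.3]
```

Call:
step_arm --pt "11 11 0 0 0 4" --pt "10.5 11 0 0 0 4" --pt "10 12 0 0 0 4" --pt "9 12 0 0 0 4"

```text
clock: 29.18
position: [0.4346, 0.1492, 0.1172]
ee_rot: [0.265, 0.964, -0.008, -0.003]
ft_force: [1.4, -0.5, -13.2]
grip_width: 0.188
```

```bash
python3 - <<'E'
from h import *
sw(10,.119,-28)
E
```

```text
swing now 20.5 r 0.1327 [ 0.74  0.32 -1.3   1.96  0.35  1.13  0.33]
t 29.18 pos [0.4346 0.1492 0.1172] F [  1.4  -0.5 -13.2] w 0.188 | shift mm [ 8.2 23.1 -2.2] turn [-0.9 -0.1 -2.8]
```

Call:
step_arm --pt "8 14 -1 0 0 0" --pt "7 14 -1 0 0 0" --pt "0 0 0 0 0 0"

```text
clock: 29.55
position: [0.4308, 0.1834, 0.1176]
ee_rot: [0.265, 0.964, -0.01, -0.005]
ft_force: [4.4, 0.4, -12.9]
grip_width: 0.191
```

```bash
python3 - <<'E'
from h import *
sw(0,.117,-30.8,r=.131)
i=manip.camera_info("wrist");im=manip.camera("wrist");cv2.imwrite("pics/w15.png",im)
E
```

```text
swing now 5.9 r 0.1364 [ 0.63  0.35 -1.27  1.94  0.38  1.15  0.24]
t 29.55 pos [0.4308 0.1834 0.1176] F [  4.4   0.4 -12.9] w 0.191 | shift mm [-0.2 14.8  0.3] turn [-1.3 -0.2  0.1]
```

View pics/w15.png

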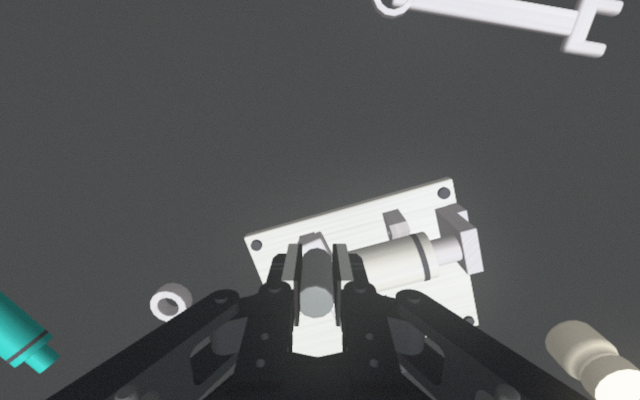

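Call:
step_arm --pt "-1 6 0 -1 0 0" --pt "-1 5 0 0 0 0" --pt "0 4 0 0 0 0" --pt "0 0 0 0 0 0"

```text
clock: 30.1
position: [0.4315, 0.1891, 0.113]
ee_rot: [0.268, 0.963, -0.009, -0.011]
ft_force: [0.9, -1.9, -11.1]
grip_width: 0.187
```

```bash
python3 - <<'E'
from h import *
sw(-0.8,.117,-30.8,r=.135)
i=manip.camera_info("wrist");im=manip.camera("wrist");cv2.imwrite("pics/w16.png",im)
ti=manip.camera("top");cv2.imwrite("pics/t16.png",cv2.resize(ti[165:265,195:325],None,fx=6,fy=6,interpolation=cv2.INTER_CUBIC))
ti=manip.camera("scene");cv2.imwrite("pics/s16.png",cv2.resize(ti[140:260,320:450],None,fx=5,fy=5,interpolation=cv2.INTER_CUBIC))
E
```

```text
swing now 3.5 r 0.1366 [ 0.6   0.38 -1.26  1.93  0.39  1.15  0.22]
t 30.1 pos [0.4315 0.1891 0.113 ] F [  0.9  -1.9 -11.1] w 0.187 | shift mm [ 1.9 10.  -4.1] turn [-1.3 -0.9 -0.2]
```

View pics/s16.png

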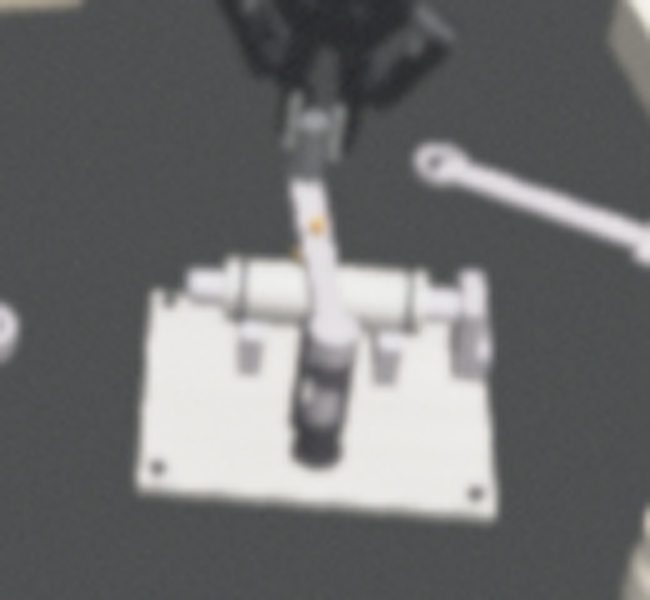

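View pics/t16.png

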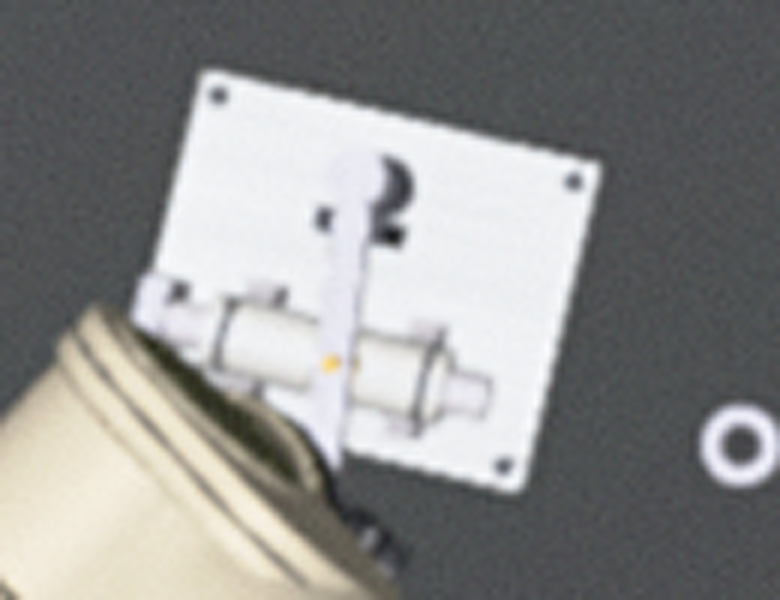

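```bash
python3 - <<'E'
from h import *
i=manip.camera_info("top")
for a in (0,3,5,7,9):
    th=np.radians(a);print(a,(proj(i,fx(.082-.082*np.cos(th),-.082*np.sin(th),.107))-[194.6,164.6])*6)
th=0;print(0,(proj(i,fx(0,0,.075))-[194.6,164.6])*6)
E
```

```text
0 [308.53596815 360.08311043]
3 [318.24819544 362.12641421]
5 [324.77908537 363.20348304]
7 [331.34549963 364.05081244]
9 [337.93938465 364.6673219 ]
0 [320.33838157 359.48901985]
```

Call:
step_arm --pt "1 5 -3 -1 -1 0" --pt "1 5 -3 0 0 0" --pt "1 5 -1 0 0 0" --pt "0 0 0 0 0 0"

```text
clock: 30.75
position: [0.4332, 0.2021, 0.1188]
ee_rot: [0.269, 0.963, -0.005, -0.003]
ft_force: [-1.9, -3.6, -12.7]
grip_width: 0.183
```

```bash
cat >> h.py <<'E'
def brass(name,lift):
    i=manip.camera_info("top");im=manip.camera("top");cv2.imwrite(f"pics/t{name}.png",cv2.resize(im[165:265,195:325],None,fx=6,fy=6,interpolation=cv2.INTER_CUBIC))
    h=cv2.cvtColor(im,cv2.COLOR_BGR2HSV);m=((h[...,1]>90)&(h[...,0]>10)&(h[...,0]<32))*1.;m[:200]=0;m[240:]=0;m[:,:220]=0;m[:,280:]=0
    w=m*h[...,1];v,u=np.mgrid[:400,:640];uv=((w*u).sum()/w.sum(),(w*v).sum()/w.sum())
    p=onplane(i,uv,.0745+lift);d=p[:2]-fx(.082,0,0)[:2];print("brass",uv,"swing",np.degrees(np.arctan2(-d[1],-d[0])-FY),"r",np.hypot(*d))
E
python3 - <<'E'
from h import *
sw(0,.117,-30.8,r=.131)
brass("17",.036)
E
```

```text
swing now -1.9 r 0.1377 [ 0.58  0.37 -1.26  1.92  0.39  1.15  0.19]
t 30.75 pos [0.4332 0.2021 0.1188] F [ -1.9  -3.6 -12.7] w 0.183 | shift mm [-7.7 -2.4  1.8] turn [-0.6 -0.2 -0.4]
brass (np.float64(239.6384364820847), np.float64(227.7198697068404)) swing -8.302214757450994 r 0.09440182368786242
```

View pics/t17.png

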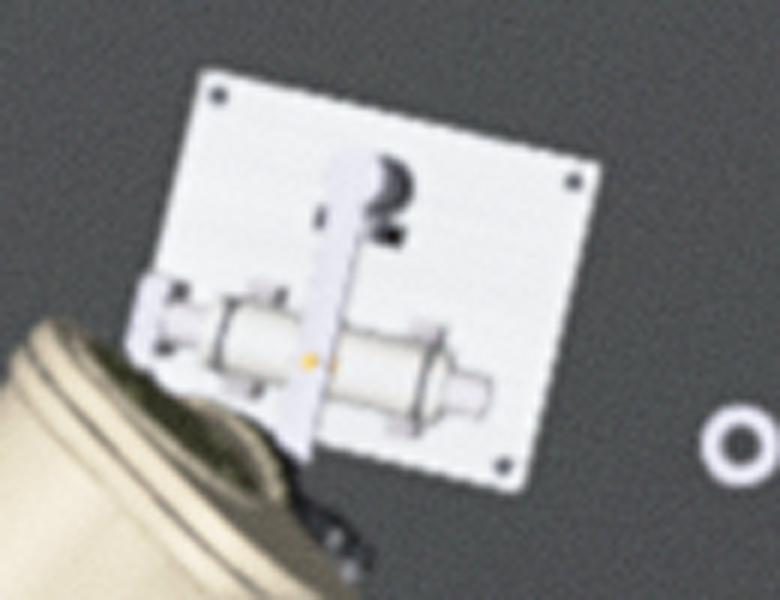

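Call:
step_arm --pt "0 2 3 0 0 0" --pt "0 0 3 0 0 0" --pt "0 0 3 0 0 0" --pt "0 0 0 0 0 0"

```text
clock: 31.3
position: [0.4332, 0.2023, 0.1089]
ee_rot: [0.27, 0.963, -0.006, -0.005]
ft_force: [-3.6, -2.8, -11.5]
grip_width: 0.182
```

```bash
python3 - <<'E'
from h import *
sw(-1.9,.1,-30.8,r=.1377)
im=manip.camera("top");cv2.imwrite("pics/t18.png",cv2.resize(im[165:265,195:325],None,fx=6,fy=6,interpolation=cv2.INTER_CUBIC))
im=manip.camera("scene");cv2.imwrite("pics/s18.png",cv2.resize(im[140:260,320:450],None,fx=5,fy=5,interpolation=cv2.INTER_CUBIC))
E
```

```text
swing now -2.0 r 0.1377 [ 0.56  0.39 -1.25  1.93  0.4   1.13  0.18]
t 31.3 pos [0.4332 0.2023 0.1089] F [ -3.6  -2.8 -11.5] w 0.182 | shift mm [-0.1 -0.1  8.9] turn [-0.7 -0.3 -0.5]
```

View pics/t18.png

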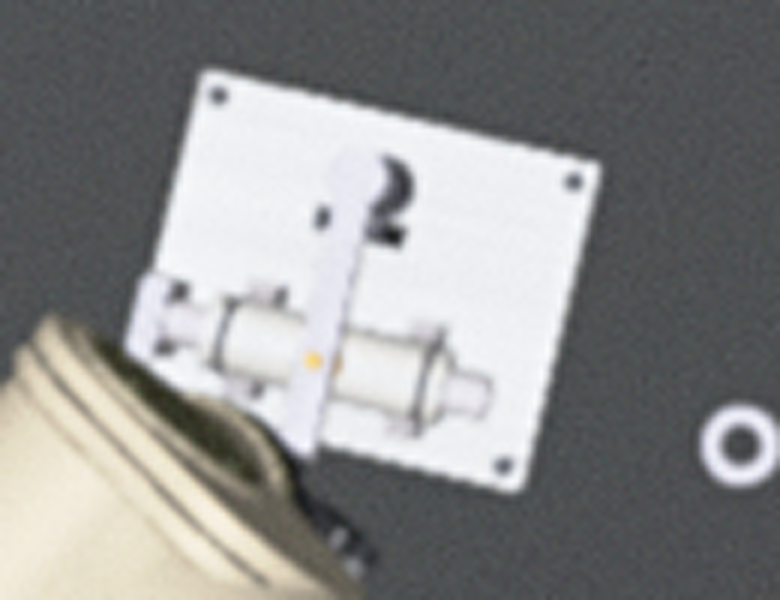

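View pics/s18.png

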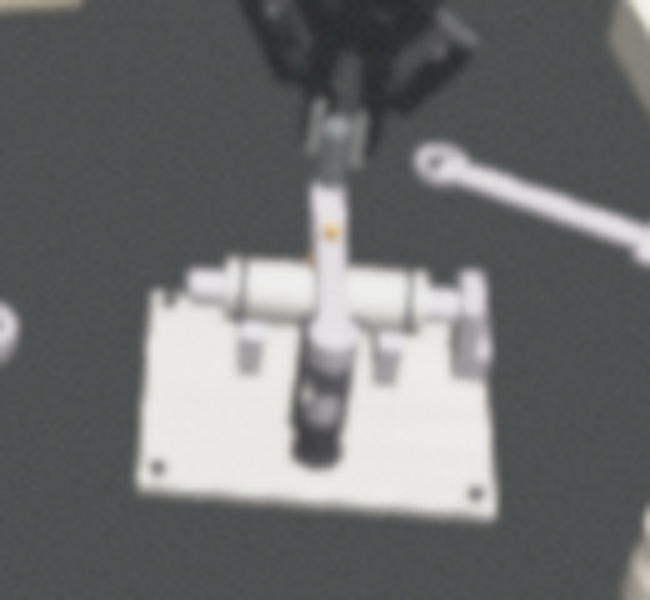

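Call:
step_arm --pt "1 3.5 0 0 0 0" --pt "0 0 0 0 0 0"

```text
clock: 31.65
position: [0.4336, 0.2072, 0.1093]
ee_rot: [0.269, 0.963, -0.005, -0.005]
ft_force: [-3.8, 2.4, -10.6]
grip_width: 0.178
```

```bash
python3 - <<'E'
from h import *
sw(-1.9,.1,-30.8,r=.1377)
im=manip.camera("top");cv2.imwrite("pics/t19.png",cv2.resize(im[165:265,195:325],None,fx=6,fy=6,interpolation=cv2.INTER_CUBIC))
E
```

```text
swing now -4.0 r 0.1388 [ 0.55  0.39 -1.24  1.92  0.41  1.14  0.17]
t 31.65 pos [0.4336 0.2072 0.1093] F [ -3.8   2.4 -10.6] w 0.178 | shift mm [-2.4 -4.5  9.4] turn [-0.7 -0.4 -0.4]
```

View pics/t19.png

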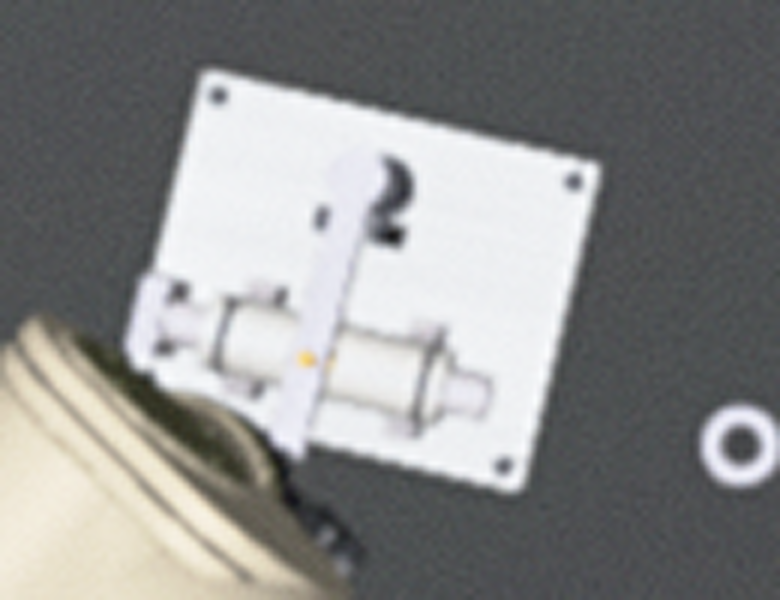

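Call:
step_arm --pt "0 -0.5 3 0 0 0" --pt "0 0 3 0 0 0" --pt "0 0 0 0 0 0"

```text
clock: 32.08
position: [0.4338, 0.2087, 0.1039]
ee_rot: [0.268, 0.964, -0.003, -0.004]
ft_force: [-2.5, 1.6, -10.6]
grip_width: 0.177
```

```bash
python3 - <<'E'
from h import *
sw(-4,.1,-30.8,r=.1388)
im=manip.camera("wrist");cv2.imwrite("pics/w20.png",im)
E
```

```text
swing now -4.6 r 0.139 [ 0.54  0.4  -1.24  1.93  0.42  1.12  0.16]
t 32.08 pos [0.4338 0.2087 0.1039] F [ -2.5   1.6 -10.6] w 0.177 | shift mm [-0.6 -1.4  4. ] turn [-0.5 -0.4 -0.2]
```

View pics/w20.png

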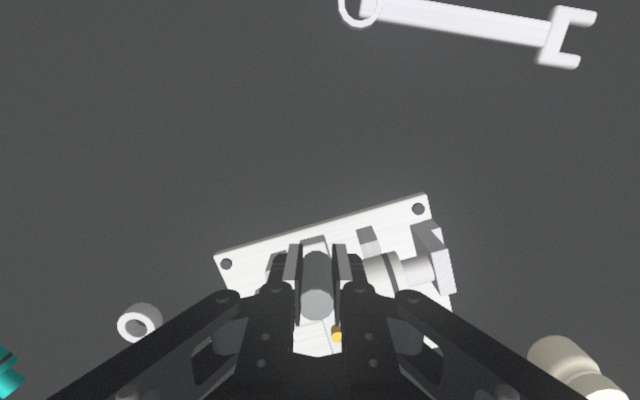

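```bash
python3 - <<'E'
from h import *
im=manip.camera("top");cv2.imwrite("pics/t21.png",cv2.resize(im[185:235,225:275],None,fx=12,fy=12,interpolation=cv2.INTER_CUBIC))
i=manip.camera_info("top")
for a in(-3,0,3):
    th=np.radians(a);print(a,(proj(i,fx(.082-.082*np.cos(th),-.082*np.sin(th),.097))-[225,185]+.5)*12)
E
```

```text
-3 [246.73475436 475.92409682]
0 [265.76860761 480.98886568]
3 [285.04994791 485.04517426]
```

View pics/t21.png

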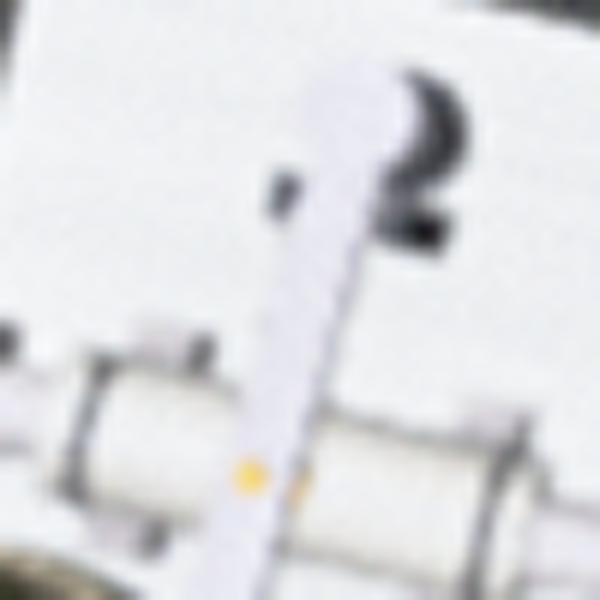

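Call:
step_arm --pt "-1 -3.5 -2 0 0 0" --pt "0 0 0 0 0 0"

```text
clock: 32.42
position: [0.4331, 0.2057, 0.1066]
ee_rot: [0.267, 0.964, -0.002, -0.004]
ft_force: [-3.3, 2.3, -11.2]
grip_width: 0.176
```

```bash
python3 - <<'E'
from h import *
sw(-4,.1,-30.8,r=.1388)
im=manip.camera("top");cv2.imwrite("pics/t22.png",cv2.resize(im[185:235,225:275],None,fx=12,fy=12,interpolation=cv2.INTER_CUBIC))
E
```

```text
swing now -3.4 r 0.1388 [ 0.56  0.39 -1.25  1.93  0.41  1.12  0.18]
t 32.42 pos [0.4331 0.2057 0.1066] F [ -3.3   2.3 -11.2] w 0.176 | shift mm [0.3 1.5 6.6] turn [-0.4 -0.4 -0.2]
```

View pics/t22.png

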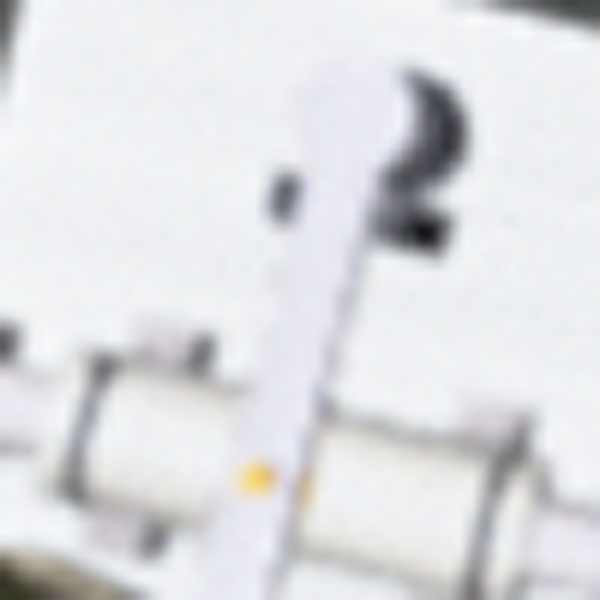

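Call:
step_arm --pt "0 -1 3 0 0 0" --pt "0 -0.5 3 0 0 0" --pt "0 -0.5 2 0 0 0" --pt "0 0 0 0 0 0"

```text
clock: 32.98
position: [0.4325, 0.2051, 0.0989]
ee_rot: [0.267, 0.964, -0.001, -0.003]
ft_force: [-4.0, 2.7, -4.4]
grip_width: 0.176
```

```bash
python3 - <<'E'
from h import *
sw(-3.4,.09,-30.8,r=.1388)
im=manip.camera("top");cv2.imwrite("pics/t23.png",cv2.resize(im[185:235,225:275],None,fx=12,fy=12,interpolation=cv2.INTER_CUBIC))
im=manip.camera("scene");cv2.imwrite("pics/s23.png",cv2.resize(im[140:260,320:450],None,fx=5,fy=5,interpolation=cv2.INTER_CUBIC))
E
```

```text
swing now -3.1 r 0.1392 [ 0.55  0.4  -1.24  1.94  0.42  1.11  0.17]
t 32.98 pos [0.4325 0.2051 0.0989] F [-4.   2.7 -4.4] w 0.176 | shift mm [-0.2  0.9  8.9] turn [-0.3 -0.3 -0.1]
```

View pics/t23.png

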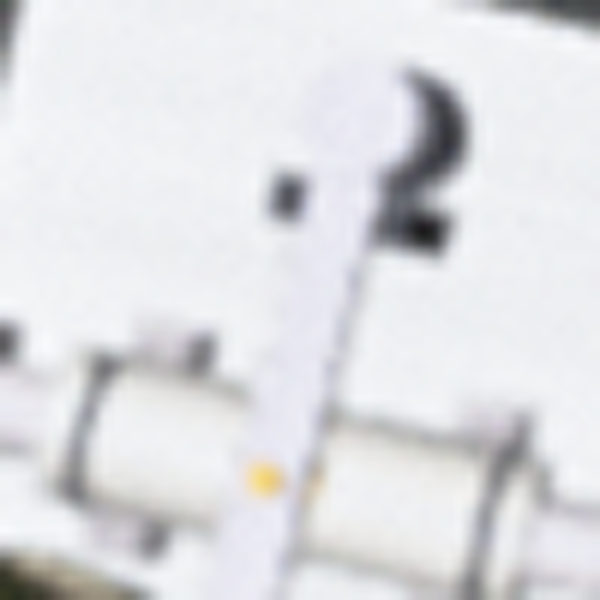

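View pics/s23.png

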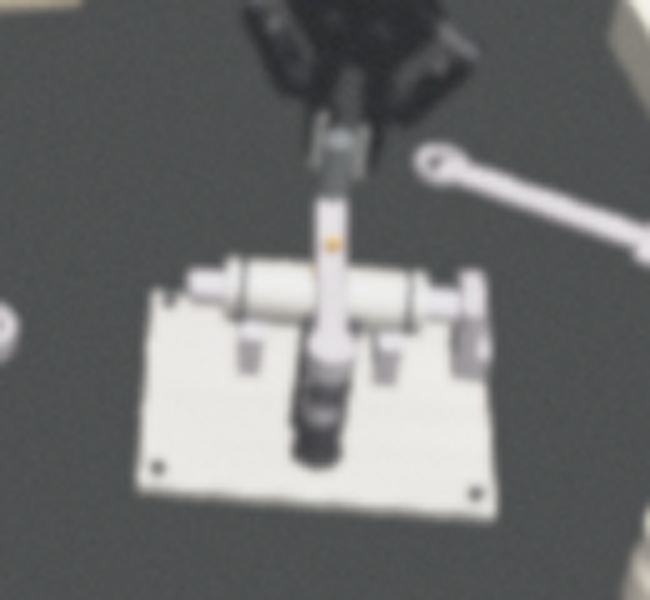

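```bash
python3 - <<'E'
from h import *
i=manip.camera_info("scene");t=manip.camera_info("top")
for l in(0,.016,.018,.02,.024):
    print(l,proj(i,fx(0,0,.0745+l)),(proj(t,fx(0,0,.0745+l))-[225,185]+.5)*12)
def br(im,roi):
    h=cv2.cvtColor(im,cv2.COLOR_BGR2HSV);x0,x1,y0,y1=roi;s=h[y0:y1,x0:x1];m=((s[...,1]>70)&(s[...,0]>8)&(s[...,0]<35));v,u=np.nonzero(m);w=s[...,1][m].astype(float);print(list(zip(u+x0,v+y0,w)),(u*w).sum()/w.sum()+x0,(v*w).sum()/w.sum()+y0)
br(cv2.imread("pics/scene0.png"),(375,400,180,205))
br(manip.camera("scene"),(375,400,180,205))
E
```

```text
0 [384.0515885  192.21509586] [282.23685833 480.15991382]
0.016 [384.69889498 187.78318634] [270.58219545 480.74656717]
0.018 [384.78060914 187.22371452] [269.1060102  480.82087297]
0.02 [384.86250322 186.66301082] [267.62546085 480.89539844]
0.024 [385.02683353 185.53789143] [264.65119222 481.04511231]
[(np.int64(385), np.int64(191), np.float64(83.0)), (np.int64(385), np.int64(192), np.float64(76.0))] 385.0 191.47798742138366
[(np.int64(386), np.int64(188), np.float64(82.0)), (np.int64(386), np.int64(189), np.float64(74.0))] 386.0 188.47435897435898
```

Call:
step_arm --pt "0 0 1 0 0 0" --pt "0 0 0 0 0 0"

```text
clock: 33.38
position: [0.4324, 0.2053, 0.0987]
ee_rot: [0.267, 0.964, -0.002, -0.003]
ft_force: [-3.2, 1.0, -2.3]
grip_width: 0.179
```

Call:
step_arm --pt "0 0 1 0 0 0" --pt "0 0 0 0 0 0"

```text
clock: 33.62
position: [0.4324, 0.2054, 0.0986]
ee_rot: [0.266, 0.964, -0.002, -0.003]
ft_force: [-4.2, 0.8, -2.0]
grip_width: 0.177
```

```bash
python3 - <<'E'
from h import *
sw(-3.4,.09,-30.8,r=.1388)
im=manip.camera("wrist");cv2.imwrite("pics/w24.png",im)
E
```

```text
swing now -3.2 r 0.1393 [ 0.55  0.4  -1.24  1.94  0.42  1.11  0.17]
t 33.62 pos [0.4324 0.2054 0.0986] F [-4.2  0.8 -2. ] w 0.177 | shift mm [-0.4  0.7  8.6] turn [-0.3 -0.3 -0.1]
```

View pics/w24.png

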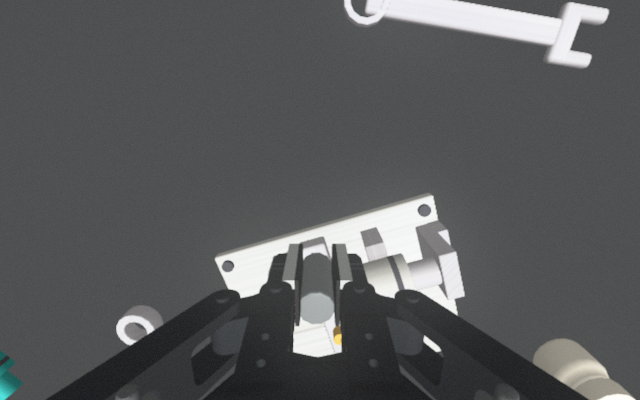

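Call:
step_arm --pt "0 0 0 0 0 0" --pt "0 0 0 0 0 0" --pt "0 0 0 0 0 0" --pt "0 0 0 0 0 0" --jaw 50

```text
clock: 34.17
position: [0.4359, 0.2042, 0.1001]
ee_rot: [0.268, 0.963, -0.002, -0.0]
ft_force: [-0.3, 0.4, -0.6]
grip_width: 0.588
```

```bash
python3 - <<'E'
from h import *
sw(-3.4,.09,-30.8,r=.1388)
im=manip.camera("wrist");cv2.imwrite("pics/w25.png",im)
E
```

```text
swing now -3.1 r 0.1356 [ 0.55  0.4  -1.23  1.94  0.42  1.11  0.17]
t 34.17 pos [0.4359 0.2042 0.1001] F [-0.3  0.4 -0.6] w 0.588 | shift mm [ 3.2 -0.1 10.1] turn [-0.2  0.  -0.3]
```

View pics/w25.png

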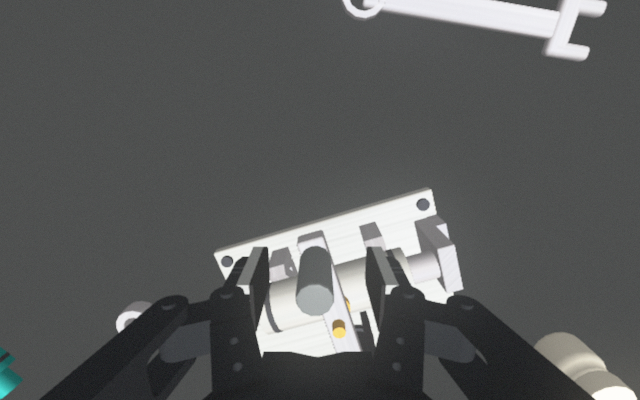

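Knob is free and centred between the open fingers. Raise straight and then look.

Call:
step_arm --pt "0 0 -15 0 0 0" --pt "0 0 -25 0 0 0" --pt "0 0 -35 0 0 0" --pt "0 0 -30 0 0 0" --pt "30 0 -10 0 0 0" --pt "40 0 0 0 0 0" --pt "0 0 0 0 0 0"

```text
clock: 35.1
position: [0.3746, 0.2449, 0.2239]
ee_rot: [0.266, 0.964, -0.001, 0.001]
ft_force: [1.6, -0.7, 0.5]
grip_width: 0.586
```

```bash
python3 - <<'E'
from h import *
sw(-3.4,.09,-30.8,r=.1388)
im=manip.camera("wrist");cv2.imwrite("pics/w26.png",im)
im=manip.camera("top");cv2.imwrite("pics/t26.png",cv2.resize(im[175:255,205:305],None,fx=7,fy=7,interpolation=cv2.INTER_CUBIC))
im=manip.camera("scene");cv2.imwrite("pics/s26.png",cv2.resize(im[140:260,320:450],None,fx=5,fy=5,interpolation=cv2.INTER_CUBIC))
i=manip.camera_info("top");f=lambda *p:(proj(i,fx(*p))-[205,175]+.5)*7
for l in(.008,.012,.016):
  for a in(-3,0,3):
    th=np.radians(a);print(l,a,f(.082-.082*np.cos(th),-.082*np.sin(th),.0745+l),f(.082-.13*np.cos(th),-.13*np.sin(th),.114+l))
print("scene knob",[(proj(manip.camera_info("scene"),fx(-.048,0,.114+l))-[320,140])*5 for l in(.008,.012,.016,.024)])
E
```

```text
swing now -9.2 r 0.2071 [ 0.81 -0.02 -1.44  1.86 -0.01  1.28  0.4 ]
t 35.1 pos [0.3746 0.2449 0.2239] F [ 1.6 -0.7  0.5] w 0.586 | shift mm [-69.9  -3.3 134.2] turn [-0.1  0.2 -0.1]
0.008 -3 [290.27302569 347.34035146] [235.04269091 474.62574603]
0.008 0 [301.2588128  350.26338748] [252.99305765 479.42560729]
0.008 3 [312.38737239 352.60440017] [271.17958394 483.27323699]
0.012 -3 [288.53634203 347.41755497] [233.08443531 475.09108167]
0.012 0 [299.55423785 350.34918959] [251.08887924 479.90556876]
0.012 3 [310.71534261 352.69709135] [269.33023526 483.76493768]
0.016 -3 [286.78942124 347.49521356] [231.11427514 475.55924616]
0.016 0 [297.83961401 350.43549752] [249.17312306 480.38844848]
0.016 3 [309.03345486 352.79032902] [267.4696404  484.25962848]
scene knob [array([328.9220841 , 139.67374541]), array([329.74293887, 133.91841403]), array([330.56737648, 128.13796191]), array([332.2270945 , 116.50103468])]
```

View pics/w26.png

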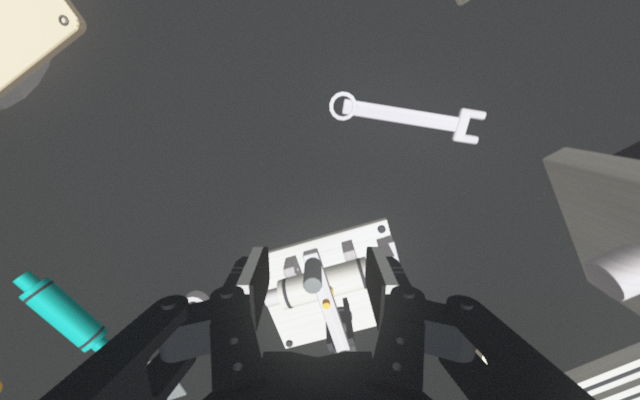

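View pics/t26.png

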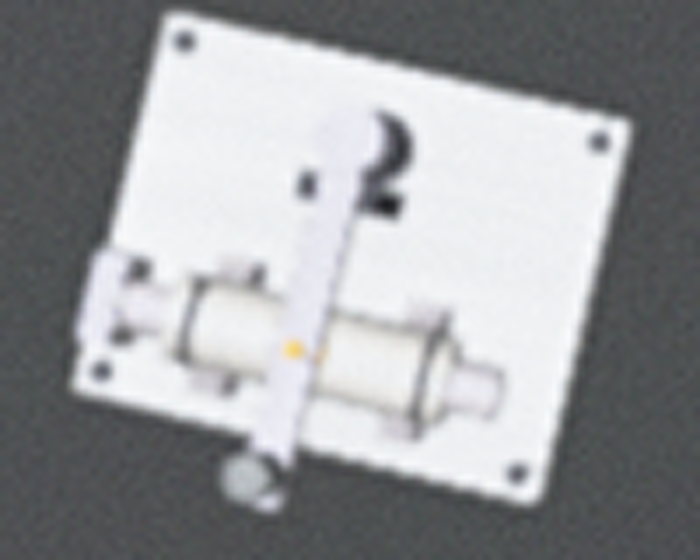

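View pics/s26.png

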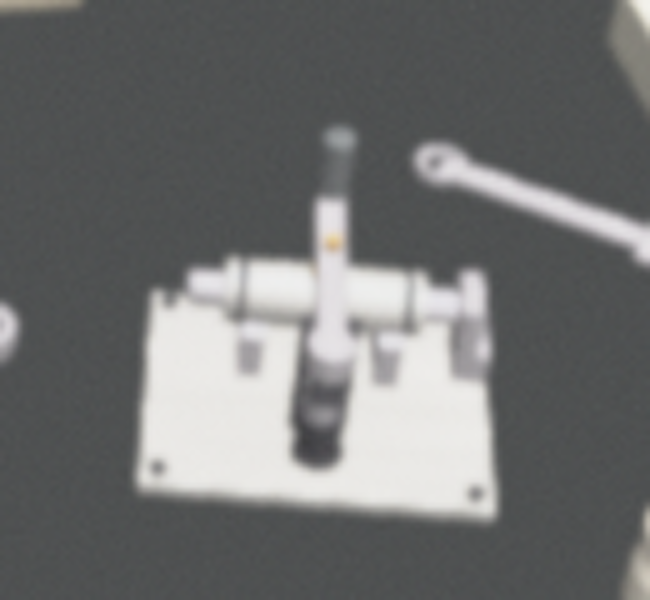

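```bash
python3 - <<'E'
from h import *
i=manip.camera_info("top");f=lambda *p:(proj(i,fx(*p))-[205,175]+.5)*7
print(f(0,-.075,.05),f(0,-.0768,.05),f(0,.075,.05),f(0,.055,.06),f(0,-.055,.06))
im=manip.camera("scene");j=manip.camera_info("scene");g=lambda *p:(proj(j,fx(*p))-[350,180]+.5)*10
cv2.imwrite("pics/s27.png",cv2.resize(im[180:230,350:425],None,fx=10,fy=10,interpolation=cv2.INTER_CUBIC))
print(g(0,-.075,.06),g(0,.075,.06),g(0,-.055,.068),g(0,.055,.068))
E
```

```text
[503.83385073 394.58823833] [508.3798219  395.67020492] [126.29884932 304.73279408] [171.41638475 316.64680413] [450.26015405 383.01612683]
[ 70.03048625 147.09247326] [611.4286054  186.35689606] [144.07012092 130.57306649] [542.83323605 159.37558405]
```

View pics/s27.png

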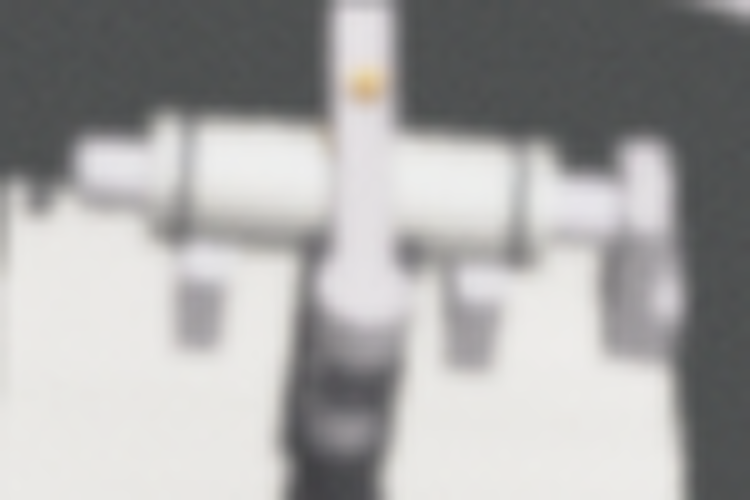

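```bash
python3 - <<'E'
from h import *
o=manip.get_obs();print(o["clock"],o["ft_force"].round(1));print(manip.hand_in())
E
```

```text
35.3 [0.4 0.6 0.1]
the job is handed in; nothing more can be done
None
```

I loaded the barrel and handed the job in at 35.3 s of the 72 s allowed; `hand_in` gives no verdict, so what follows rests on my own measurements.

**What I did:** I lifted the bar by its knob and turned it aside to about 82°. I laid the barrel in the V-blocks and slid it in small steps until it met the end stop at about 5 N. I then brought the bar back over the barrel, lowered it between the cheeks until the barrel carried it, let go and backed off.

**Last checks:**
- **Barrel:** its free end is within about 1 px of the home position in the top view, which is well under 1 mm. The stub touches the stop in the scene view.
- **Bar:** it is across the barrel between the cheeks, at about -1° swing (limit ±4.6°). Lift is about 11 mm from the scene camera.
- **Robot:** it is clear of everything, with the wrist force near zero.
- **Bystanders:** I saw none move in the pictures, but I did not measure their positions at the end.

**What disagreed or was not checked:**
- **Lift:** the tool height suggested about 17.6 mm just before release, against about 11 mm from the camera. The knob had crept in the fingers (about 8 mm along the pads in the wrist view). Both values are inside 3 to 20.5 mm.
- **Spring force:** I did not measure the force on the barrel. I judged it from the tool's load dropping from about 11 N to 2 N while the bar stopped going down.
- **Higher forces on the way:** the first sliding attempt pressed the barrel down into the V-blocks with about 16 N, so I took up its weight before going on. While swinging the bar out, the side force reached about 15 N once and was eased off.

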